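Load the hooded bench shaker

ROBOT

A 6-joint arm with a two-finger parallel gripper is mounted at the origin on the work surface. World frame = base frame: x ahead of the robot, y to its left, z up, the work surface at z = 0. Lengths are in m, angles in rad, forces in N, time in s.
With the tool pointing down it reaches from about 0.275 to 0.825 m from the base axis. Payload 4.9 kg.
Tool frame: the origin (TCP) lies on the centre line of the jaws, within the pads' length; the fingertips stand 19 mm ahead of it and the grasp point (between the pads) is the TCP; z points along the fingers, y is the direction in which the jaws open and shut (so a half turn about z gives the same grasp; the last joint's range is limited). The gripper opens to 85 mm and grips with 20 to 120 N. Pads are 22 mm wide; open, the fingers measure 114 mm over their backs; the gripper's body (76 mm by 85 mm) begins 54 mm behind the grasp point. The pads swing forward as they close: fully open they stand 13 mm farther back than shut.
Start: joints at [1.082, 0.326, -0.193, 1.052, 0, 1.437], TCP at [0.191, 0.516, 0.25] pointing down, gripper open.
Joint ranges: [-2.65, 2.65], [-0.97, 1.79], [-1.3, 1.35], [-1.93, 2.1], [-1.47, 1.37], [-3.14, 3.14]. Speed limits (rad/s): [2.57, 2.57, 3.14, 3.14, 3.14, 3.14].

INTERFACE

Orientations are given as a rotation vector (axis times angle).
In Python, from workcell import arm, imaging gives the robot as it stands.
- The arm moves only by the shell command python3 -m inch 'ROWS' [FORCE]. ROWS is a JSON object of lists of equal length, an entry for each row: "delta_pos": the shift along the tool's x, y, z in cm, a list of three; "yaw": the turn about the tool's z in rad; "jaw": the gripper command: -1 is shut, 1 is fully open, values between are in proportion. In form: {"delta_pos": [[tx, ty, tz], ...], "yaw": [yaw, ...], "jaw": [jaw, ...]}. A call has 1 to 12 rows; each row is the pose to reach, as a shift and turn from the pose commanded when the call began, along the tool's axes at that moment; what a row does not reach only later rows make up. A row lasts 1/8 s, in which the tool goes at most 62.5 mm and 10.7 degrees, less where a joint would pass 70% of its speed; a pose out of reach is approached as far as the arm can. A call with a gripper value outside its range is refused whole. The fingers move at their own pace and stop on an object; FORCE is the grip in N (left out, the last holds). Time passes only in rows, so rows that repeat a pose let the fingers close. It gives the time, the measured TCP pose, the force and the opening at its end, in the units of the state.
- arm.read_state(): the state, without advancing time (a new reading comes with each control period).
- imaging.capture(name): name is "scene" or "side" or "wrist"; returns the picture (400x640x3 uint8, red, green, blue); there is no depth.
- imaging.calibration(name): a dict with "vfov" (degrees; the focal length in pixels is half the picture's height over the tangent of half this angle, whatever the lens; pixels are square), "cx", "cy" (the principal point, pixels), "R" (3x3) and "t" (3): a world point X has camera coordinates R X + t. Camera axes: x right, y down, z forward; pixel columns grow to the right and rows downward; lengths in m; the calibration is good to about 2 mm. The wrist camera is an equidistant fisheye: a pixel r from the principal point sees the ray r / f radians off the axis. A picture is of the moment at which its call begins: read the wrist's pose just before it. calibration takes no time and is no camera call; for the wrist camera it gives the pose at the moment of the call.
- arm.hand_in(): hands the job in, once; it reports no verdict.
The state is a dict: "time_s": time; "qpos": joint angles; "qd": joint speeds; "tau": joint torques, N m; "tool_pos": TCP position; "tool_rot": TCP orientation; "ft_force": force on the tool from outside, world axes, zero at the start; "moment": the same for the moment, N m; "grip_width": opening from 0.0 (shut) to 1.0 (fully open).
Only numpy, scipy, OpenCV 4.12 (cv2) and the standard library are available. Lean on these libraries where they do the work, as an engineer would, in place of code of your own. Each camera call takes 0.05 s, during which the arm holds its last target. There are 200 camera calls.

TASK

Set up the bench shaker: slide its safety catch aside and raise the hood, then lay the loose platform on the carriage with its bar running parallel to the front and press it down until both spring clips snap over its edges and it sits level. Stand every stoppered conical flask from the tray upright on the platform, lower the hood gently until it is fully shut, and slide the catch all the way back to lock it. Leave the other glassware where it stands.

Things in the scene. Friction and masses are not known exactly. Their poses are not given: they have to be found in the camera images.
- shaker: the bench shaker, fixed; origin on the bench below the middle of its carriage. Its x axis points from its front (towards the robot) to its back, y to the left, z up. The white housing spans x -195 to +130 mm and y -130 to +130 mm; its deck is 60 mm above the bench
- carriage_seat (a point): centre of the shaker's aluminium carriage, on its top face, the seat for the platform, 75 mm above the bench; axes as the shaker's. In front and behind stand slippery plastic lugs 50 mm wide, 22 mm above the seat, with slanted inner faces: they guide the platform to within 3 mm in x
- clip_left_tip (a point): inner tip of the left spring clip, 77.5 mm left of the carriage's middle, 9.5 mm above the seat. The clip is 50 mm long in x; its inner face slants up and outwards by 8.5 mm to 23.5 mm above the seat. The right clip is its mirror image. A platform laid between them rests on the slants, some 14 mm above the seat; pushing its bar down with 5 to 18 N snaps it past both tips onto the seat, and they hold it
- hood_hinge (a point): a point on the hood's hinge axis (along the shaker's y) at its back, 112 mm behind the carriage's middle and 60 mm above the bench
- hood (a joint): angle of the clear hood, rad: 0 shut, growing as its front is raised, 1.57 upright, 1.75 wide open. Its stiff hinge holds it wherever it is left: 4 to 7 N at the handle raise it, 2 to 4 N lower it. Shut, it covers the carriage up to 212 mm above the bench; its front slopes, and leaves the front 65 mm of the deck free
- hood_handle (a point): middle of the hood's steel handle bar, 14 mm thick, 80 mm long along the shaker's y, held 45 mm off the front of the hood by an arm at each end. It turns with the hood, 284 mm from the hinge axis; hood shut, it is 170 mm in front of the carriage's middle, 35 mm to the left and 95 mm above the bench
- catch (a joint): travel of the safety catch, m: 0 locked, growing as it slides to the right (the shaker's -y), 0.030 fully released. Locked, its steel tongue lies over a tab on the hood's front edge and keeps the hood from rising (or an open hood from shutting); clear of the tab beyond 0.024. It slides with about 3 N and stays where it is left
- catch_grip (a point): middle of the catch's upright black grip, 14 mm wide (y), 22 mm deep (x), from 68 to 106 mm above the bench, this point 90 mm. It slides on the deck in front of the hood, right of the handle: locked, 158 mm in front of the carriage's middle and 65 mm to the right
- platform_bar (a point): middle of the round bar of the loose shaker platform, 12 mm thick, along the platform's y axis, 36 mm above the platform's underside, on posts at y -72 and +72 mm. The platform is an aluminium plate 170 mm (x) by 160 mm (y), 8 mm thick, with a black mat and a lip round its edge 10 mm high (open beside the clips), about 0.45 kg, lying on the bench at first. Picked up by the bar's middle it hangs level
- flask1_center (a point): a conical flask of amber glass with a rubber stopper, 112 mm high over all, about 0.2 kg; its base is 58 mm across, it narrows to a straight neck 28 mm thick from 66 to 93 mm above the base. This point is on its axis, 56 mm above the base. It stands upright in the purple tray at first; None if it is absent
- flask2_center (a point): a conical flask of amber glass with a rubber stopper, 112 mm high over all, about 0.2 kg; its base is 58 mm across, it narrows to a straight neck 28 mm thick from 66 to 93 mm above the base. This point is on its axis, 56 mm above the base. It stands upright in the purple tray at first; None if it is absent
- flask3_center (a point): a conical flask of amber glass with a rubber stopper, 112 mm high over all, about 0.2 kg; its base is 58 mm across, it narrows to a straight neck 28 mm thick from 66 to 93 mm above the base. This point is on its axis, 56 mm above the base. It stands upright in the purple tray at first; None if it is absent
- flask4_center (a point): a conical flask of amber glass with a rubber stopper, 112 mm high over all, about 0.2 kg; its base is 58 mm across, it narrows to a straight neck 28 mm thick from 66 to 93 mm above the base. This point is on its axis, 56 mm above the base. It stands upright in the purple tray at first; None if it is absent
- jar_center (a point): a squat closed jar, 50 mm across, 75 mm high, in the tray; to be left alone
- dropper_bottle_center (a point): a slim closed round bottle, 40 mm across, 105 mm high, in the tray; to be left alone
- beaker_center (a point): an open glass beaker, 68 mm across, 85 mm high, on the bench; to be left alone
- wash_bottle_center (a point): a white wash bottle with a bent spout, 60 mm across, 187 mm high, on the bench; to be left alone
- mortar_center (a point): a white mortar, 100 mm across, 60 mm high, on the bench; to be left alone
Things that resemble listed ones, but are neither listed nor needed, are in the scene too. What is shaped like the part that bears flask4_center but turquoise or yellow is not meant.

How it is judged:
By the outcome, as a careful person would: the job done as asked, in the order asked, and still so for the second after the job is handed in, with the robot touching nothing.
Of flask1, flask2, flask3, flask4 only 2 to 4 are there at a start; the rules pass over those that are not, and their reading is None.
At some moment in a run one of flask1, flask2, flask3, flask4 may be knocked a few centimetres aside while the robot is not near it.
It also fails if it takes over 210 s, if anything falls off the work surface, if the arm or the gripper's body presses on something with over 40 N, if the wrist force passes 120 N, or if a joint passes its speed limit or range.

## Working session

There is one attempt and no reset: what is moved stays moved. The work goes in short steps, Python scripts to look and compute and a shell command to move; the robot and the scene stay as the last step left them, time stands still between calls to the robot, and variables do not carry over. Pictures are saved under pics/ and viewed, about 12 in all and at most 16, crops included, and the job is handed in when it is done.

```bash
ls; mkdir -p pics
python3 - <<'E'
from workcell import arm, imaging
import cv2,numpy as np
s=arm.read_state();print({k:np.round(v,3).tolist() for k,v in s.items()})
for n in ['scene','side','wrist']:
    c=imaging.calibration(n);print(n,{k:np.round(v,4).tolist() for k,v in c.items()})
    cv2.imwrite(f'pics/{n}0.png',imaging.capture(n)[:,:,::-1])
E
```

```text
pics
{'time_s': 0.0, 'qpos': [1.082, 0.327, -0.194, 1.052, 0.0, 1.437], 'qd': [-0.001, -0.001, -0.0, -0.0, -0.001, -0.002], 'tau': [-0.001, -44.34, 26.244, 0.015, -0.0, 0.0], 'tool_pos': [0.191, 0.515, 0.249], 'tool_rot': [-0.554, -3.092, 0.003], 'ft_force': [0.959, 0.171, 1.066], 'moment': [0.007, 0.016, -0.056], 'grip_width': 1.002}
scene {'vfov': 54.7866, 'cx': 320.3147, 'cy': 202.2462, 'R': [[-0.0257, 0.9997, -0.0031], [0.8094, 0.019, -0.587], [-0.5867, -0.0176, -0.8096]], 't': [0.1657, -0.4065, 1.6618]}
side {'vfov': 57.3945, 'cx': 315.722, 'cy': 202.9868, 'R': [[-0.9999, 0.0066, -0.0126], [0.0134, 0.7302, -0.6831], [0.0047, -0.6832, -0.7302]], 't': [0.5882, 0.1791, 1.0562]}
wrist {'vfov': 65.7065, 'cx': 318.9805, 'cy': 199.6517, 'R': [[0.3473, 0.9378, -0.001], [0.8979, -0.3323, 0.2886], [0.2703, -0.1011, -0.9574]], 't': [-0.5499, -0.0379, 0.3793]}
```

View pics/scene0.png

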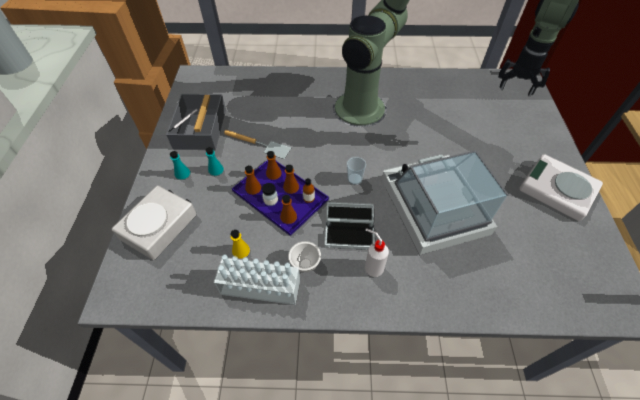

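View pics/side0.png

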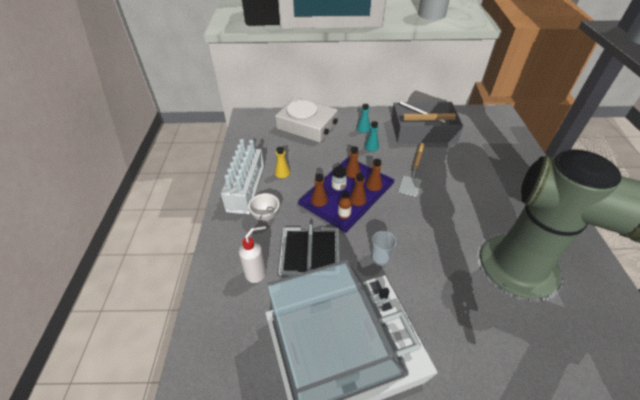

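```bash
cat > h.py <<'E'
from workcell import arm, imaging
import cv2,numpy as np
from scipy.spatial.transform import Rotation as Ro
def ray(c,u,v,fish=False):
    f=200/np.tan(np.radians(c['vfov'])/2); R=np.array(c['R']);t=np.array(c['t'])
    x,y=u-c['cx'],v-c['cy']
    if fish:
        r=np.hypot(x,y);th=r/f;d=np.array([np.sin(th)*x/r,np.sin(th)*y/r,np.cos(th)]) if r>0 else np.array([0,0,1.])
    else: d=np.array([x/f,y/f,1.])
    d=R.T@d; return -R.T@t, d/np.linalg.norm(d)
def plane(c,u,v,z,fish=False):
    o,d=ray(c,u,v,fish); return o+d*(z-o[2])/d[2]
def tri(rays):
    A=sum(np.eye(3)-np.outer(d,d) for o,d in rays); b=sum((np.eye(3)-np.outer(d,d))@o for o,d in rays)
    p=np.linalg.solve(A,b); return p,[np.linalg.norm(np.cross(p-o,d)) for o,d in rays]
def proj(c,X,fish=False):
    f=200/np.tan(np.radians(c['vfov'])/2); p=np.array(c['R'])@np.array(X)+np.array(c['t'])
    if fish:
        r=np.hypot(p[0],p[1]);th=np.arctan2(r,p[2]);return c['cx']+f*th*p[0]/r,c['cy']+f*th*p[1]/r
    return c['cx']+f*p[0]/p[2],c['cy']+f*p[1]/p[2]
def st():
    s=arm.read_state();print('t',round(s['time_s'],2),'pos',np.round(s['tool_pos'],4),'rot',np.round(s['tool_rot'],3),'F',np.round(s['ft_force'],1),'g',round(s['grip_width'],3));return s
def delta(goal,s=None):
    "tool-frame shift in cm to reach world goal"
    s=s or arm.read_state();return np.round(100*Ro.from_rotvec(s['tool_rot']).inv().apply(np.array(goal)-s['tool_pos']),2)
E
python3 - <<'E'
from h import *
a=cv2.imread('pics/scene0.png')[135:265,375:515];b=cv2.imread('pics/side0.png')[260:400,255:445]
c=cv2.imread('pics/scene0.png')[145:265,225:390]
A=cv2.resize(a,(323,300),interpolation=3);B=cv2.resize(b,(407,300),interpolation=3);C=cv2.resize(c,(412,300),interpolation=3)
w=cv2.resize(cv2.imread('pics/wrist0.png')[:,:],(384,240))
o=np.zeros((600,800,3),np.uint8);o[:300,:323]=A;o[:300,330:737]=B;o[300:,:412]=C;o[300:540,416:]=w
cv2.imwrite('pics/a.png',o)
c=imaging.calibration('scene');
for n,u,v,z in [('plat',350,226,0),('fl1',272,155,.112),('fl2',249,170,.112),('fl3',290,168,.112),('fl4',289,200,.112),('drop',309,182,.105),('jar',269,189,.075),('beak',355,160,.085),('wash',380,242,.187),('mort',305,250,.06),('handle',405,168,.1),('hoodtop',470,180,.212)]:
    print(n,np.round(plane(c,u,v,z),3))
E
```

```text
plat [ 0.603 -0.05   0.   ]
fl1 [ 0.387 -0.325  0.112]
fl2 [ 0.458 -0.396  0.112]
fl3 [ 0.445 -0.257  0.112]
fl4 [ 0.581 -0.251  0.112]
drop [ 0.499 -0.19   0.105]
jar [ 0.509 -0.326  0.075]
beak [ 0.379 -0.033  0.085]
wash [0.772 0.018 0.187]
mort [ 0.732 -0.194  0.06 ]
handle [0.426 0.137 0.1  ]
hoodtop [0.567 0.296 0.212]
```

View pics/a.png

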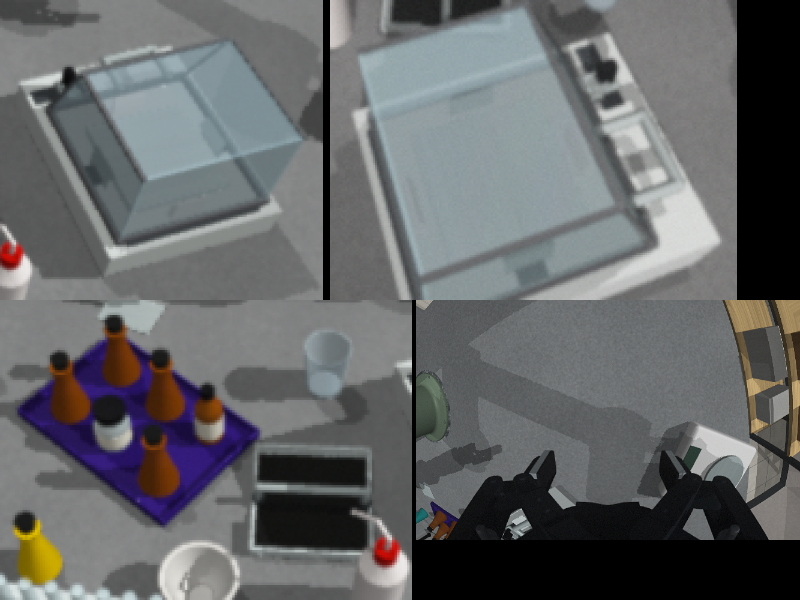

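Run:
```python
from h import *
c=imaging.calibration('scene');d=imaging.calibration('side')
P=lambda u,v:plane(c,375+u/2.307,135+v/2.307,.06)
Q=lambda u,v,z=.06:plane(d,255+(u-330)/2.142,260+v/2.142,z)
fr,br,bl=P(22,85),P(108,250),P(280,205)
print('scene',np.round([fr,br,bl],3), np.linalg.norm(br-fr),np.linalg.norm(bl-br))
for a,b in [(fr,br)]: print(np.arctan2(*(b-a)[[1,0]]))
print(np.arctan2(*( bl-br)[[1,0]])-np.pi/2)
print('side fl,fr', Q(718,240),Q(607,35))
print('grip',tri([ray(c,375+68/2.307,135+72/2.307),ray(d,255+275/2.142,260+72/2.142)]))
print('grip top', plane(c,375+69/2.307,135+69/2.307,.106),Q(600,65,.106))
w=imaging.calibration('wrist');R=np.array(w['R']);print('camoff tool',Ro.from_rotvec(arm.read_state()['tool_rot']).inv().apply(-R.T@w['t']-arm.read_state()['tool_pos']), Ro.from_rotvec(arm.read_state()['tool_rot']).inv().apply(R[2]), Ro.from_rotvec(arm.read_state()['tool_rot']).as_matrix().round(3))
```

```text
scene [[0.411 0.073 0.06 ]
 [0.7   0.168 0.06 ]
 [0.622 0.417 0.06 ]] 0.3042721752348342 0.2605963377218872
0.3169733853851639
0.30356558362185937
side fl,fr [0.32569659 0.31218245 0.06      ] [0.40642293 0.06921986 0.06      ]
grip (array([0.42034158, 0.13820318, 0.09838763]), [np.float64(0.00367123899363865), np.float64(0.0036712389936388577)])
grip top [0.41711486 0.13662888 0.106     ] [0.42915295 0.13657474 0.106     ]
camoff tool [ 0.07316239  0.00053608 -0.12401549] [-2.88823712e-01  5.87669102e-04  9.57382117e-01] [[-0.938  0.347 -0.001]
 [ 0.347  0.938 -0.001]
 [ 0.    -0.001 -1.   ]]
```

```bash
python3 -m inch '{"delta_pos":[[-32,-27,-3],[-32,-27,-3],[-32,-27,-3],[-32,-27,-3],[-32,-27,-3],[-32,-27,-3],[-32,-27,-3],[-32,-27,-3],[-32,-27,-3],[-32,-27,-3]],"yaw":[-0.66,-0.66,-0.66,-0.66,-0.66,-0.66,-0.66,-0.66,-0.66,-0.66],"jaw":[0,0,0,0,0,0,0,0,0,0]}'
python3 - <<'E'
from h import *
st();w=imaging.calibration('wrist');np.save('w1.npy',w,allow_pickle=True)
im=imaging.capture('wrist');cv2.imwrite('pics/w1.png',cv2.resize(im[:,:,::-1],(800,500),interpolation=3))
E
```

```text
time_s: 1.4
tool_pos: [0.3964, 0.1525, 0.28]
tool_rot: [0.481, -3.104, -0.0]
ft_force: [0.1, 0.4, -0.9]
grip_width: 0.499
t 1.4 pos [0.3964 0.1525 0.28  ] rot [ 0.481 -3.104 -0.   ] F [ 0.1  0.4 -0.9] g 0.499
```

View pics/w1.png

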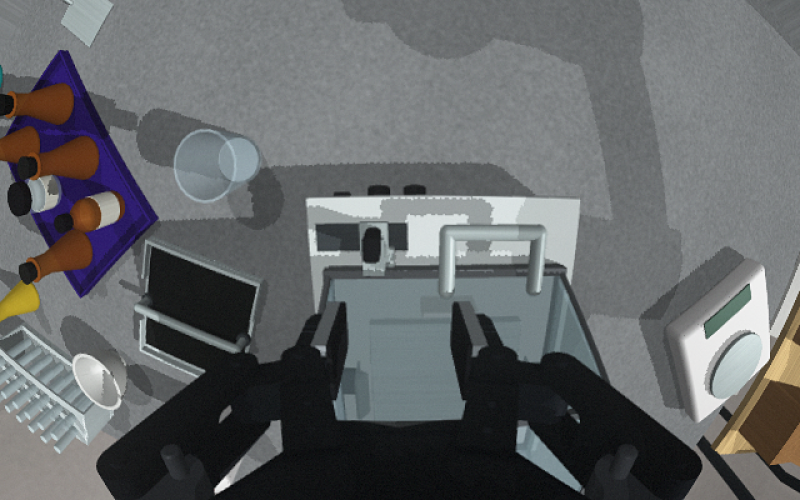

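Run:
```python
from h import *
w=np.load('w1.npy',allow_pickle=True).item()
P=lambda u,v,z:plane(w,u*.8,v*.8,z,True)
fr,fl=P(307,199,.06),P(580,200,.06);hr,hl=P(449,233,.095),P(539,233,.095)
print('cam',-np.array(w['R']).T@w['t'])
print(fr,fl,np.linalg.norm(fl-fr),np.arctan2(*(fl-fr)[[1,0]])-np.pi/2)
print(hr,hl,np.linalg.norm(hl-hr),np.arctan2(*(hl-hr)[[1,0]])-np.pi/2)
for psi in [np.arctan2(*(fl-fr)[[1,0]])-np.pi/2]:
    R=np.array([[np.cos(psi),-np.sin(psi)],[np.sin(psi),np.cos(psi)]])
    print('centers',(fr+fl)[:2]/2-R@[-.195,0],(hr+hl)[:2]/2-R@[-.17,.035])
print('grip',P(373,245,.09),P(373,237,.106))
a,b=P(143,300,.036),P(243,343,.036);print('bar',a,b,np.linalg.norm(b-a),(a+b)/2,np.arctan2(*(b-a)[[1,0]]))
c=[P(*q,.018) for q in [(148,240),(260,283),(228,380),(137,340)]];print(np.round(c,3),np.mean(c,0))
```

```text
cam [0.32702773 0.13083884 0.40409987]
[0.4050883  0.06762755 0.06      ] [0.32479346 0.31430499 0.06      ] 0.2594166994210454 0.3146889462577034
[0.38940458 0.1943711  0.095     ] [0.36488238 0.26965377 0.095     ] 0.07917586908563277 0.31489648970650763
centers [0.55036496 0.25132281] [0.54962847 0.25134971]
grip [0.41985246 0.13752775 0.09      ] [0.40875676 0.13529061 0.106     ]
bar [ 0.59004977 -0.11655714  0.036     ] [0.59575401 0.02603224 0.036     ] 0.14270343085608553 [ 0.59290189 -0.04526245  0.036     ] 1.5308129953253211
[[ 0.518 -0.126  0.018]
 [ 0.522  0.03   0.018]
 [ 0.676  0.007  0.018]
 [ 0.672 -0.139  0.018]] [ 0.59697003 -0.05723895  0.018     ]
```

```bash
cat >> h.py <<'E'
psi=.3148;C0=np.array([.550,.2513])
def S(x,y,z): return np.array([*(C0+np.array([[np.cos(psi),-np.sin(psi)],[np.sin(psi),np.cos(psi)]])@[x,y]),z])
def yawto(ang,s=None):
    "tool yaw needed so tool y axis points at world angle ang (mod pi)"
    s=s or arm.read_state();m=Ro.from_rotvec(s['tool_rot']).as_matrix();a=np.arctan2(m[1,1],m[0,1])
    return round(-((ang-a+np.pi/2)%np.pi-np.pi/2),3)
E
python3 - <<'E'
from h import *
s=st();print(delta(S(-.158,-.065,.092)),yawto(psi+np.pi/2))
E
```

```text
t 1.45 pos [0.3965 0.1527 0.2801] rot [ 0.482 -3.104 -0.   ] F [ 0.8 -0.4  0.2] g 0.498
[-1.87 -1.87 18.81] -0.007
```

```bash
python3 -m inch '{"delta_pos":[[-1.9,-1.9,5],[-1.9,-1.9,10],[-1.9,-1.9,14],[-1.9,-1.9,17],[-1.9,-1.9,18.8],[-1.9,-1.9,18.8],[-1.9,-1.9,18.8],[-1.9,-1.9,18.8],[-1.9,-1.9,18.8],[-1.9,-1.9,18.8]],"yaw":[-0.007,-0.007,-0.007,-0.007,-0.007,-0.007,-0.007,-0.007,-0.007,-0.007],"jaw":[-0.2,-0.2,-0.2,-0.2,-0.2,-0.2,-1,-1,-1,-1]}' 30
python3 - <<'E'
from h import *
s=st();print(delta(S(-.158,-.096,.092)))
E
```

```text
time_s: 2.7
tool_pos: [0.421, 0.1392, 0.0927]
tool_rot: [-0.489, 3.103, 0.001]
ft_force: [-3.1, -0.1, 3.1]
grip_width: 0.217
t 2.7 pos [0.421  0.1392 0.0927] rot [-4.890e-01  3.103e+00  1.000e-03] F [-3.1 -0.1  3.1] g 0.217
[ 0.06 -2.94  0.07]
```

```bash
python3 -m inch '{"delta_pos":[[0,0,0],[0,0,0],[0,-0.5,0],[0,-1,0],[0,-1.5,0],[0,-2,0],[0,-2.5,0],[0,-2.9,0],[0,-3.1,0],[0,-3.1,0]],"yaw":[0,0,0,0,0,0,0,0,0,0],"jaw":[-1,-1,-1,-1,-1,-1,-1,-1,-1,-1]}'
python3 -m inch '{"delta_pos":[[0,0,0],[0,0,0],[0,0,-4],[0,0,-9],[0,0,-9],[0,0,-9]],"yaw":[0,0,0,0,0,0],"jaw":[-0.2,-0.2,-0.2,-0.2,-0.2,-0.2]}'
python3 - <<'E'
from h import *
s=st();print(delta(S(-.17,.035,.103)),yawto(psi));w=imaging.calibration('wrist')
im=imaging.capture('wrist');cv2.imwrite('pics/w2.png',cv2.resize(im[100:330,150:480,::-1],(800,558),interpolation=3))
print(proj(w,S(-.158,-.065,.106),1),proj(w,S(-.158,-.095,.106),1))
E
```

```text
time_s: 3.95
tool_pos: [0.4302, 0.1109, 0.0926]
tool_rot: [0.489, -3.103, -0.007]
ft_force: [-4.4, 4.2, 6.1]
grip_width: 0.216
time_s: 4.7
tool_pos: [0.4308, 0.1094, 0.182]
tool_rot: [-0.488, 3.103, -0.0]
ft_force: [-0.8, -0.1, -0.4]
grip_width: 0.399
t 4.7 pos [0.4308 0.1094 0.182 ] rot [-0.488  3.103 -0.   ] F [-0.8 -0.1 -0.4] g 0.399
[ 1.32 13.31  7.9 ] 1.568
(np.float64(366.41229756236294), np.float64(215.7392858169002)) (np.float64(323.05477488424435), np.float64(215.96622048584538))
```

View pics/w2.png

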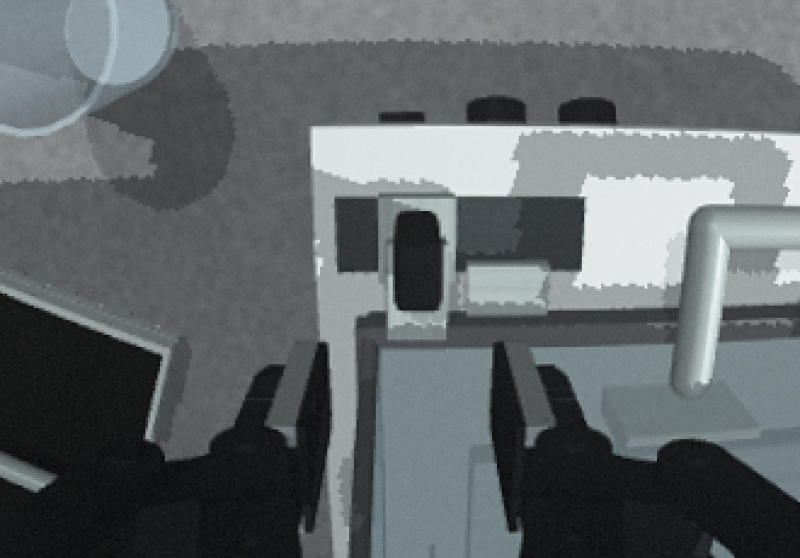

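Run:
```python
from h import *
print(np.round(arm.read_state()['qpos'],2))
```

```text
[ 0.08  0.2  -0.56  0.81 -0.   -0.23]
```

```bash
python3 -m inch '{"delta_pos":[[1.3,6,0],[1.3,12,0],[1.3,13.3,0],[1.3,13.3,0],[1.3,13.3,0],[1.3,13.3,0],[1.3,13.3,0],[1.3,13.3,0],[1.3,13.3,0],[1.3,13.3,0],[1.3,13.3,0]],"yaw":[-1.574,-1.574,-1.574,-1.574,-1.574,-1.574,-1.574,-1.574,-1.574,-1.574,-1.574],"jaw":[-0.2,-0.2,-0.2,-0.2,-0.2,-0.2,-0.2,-0.2,-0.2,-0.2,-0.2]}'
python3 - <<'E'
from h import *
s=st();print(delta(S(-.17,.035,.100)),yawto(psi));print(Ro.from_rotvec(s['tool_rot']).as_matrix().round(2).tolist());w=imaging.calibration('wrist')
im=imaging.capture('wrist');cv2.imwrite('pics/w3.png',im[:,:,::-1])
print(proj(w,S(-.17,.0,.095),1),proj(w,S(-.17,.035,.095),1))
E
```

```text
time_s: 6.12
tool_pos: [0.377, 0.2318, 0.1815]
tool_rot: [2.541, -1.846, -0.001]
ft_force: [0.6, 0.4, 0.3]
grip_width: 0.404
t 6.12 pos [0.377  0.2318 0.1815] rot [ 2.541e+00 -1.846e+00 -1.000e-03] F [0.6 0.4 0.3] g 0.404
[ 0.   -0.07  8.15] -0.001
[[0.31, -0.95, -0.0], [-0.95, -0.31, -0.0], [0.0, 0.0, -1.0]]
(np.float64(319.00182498793157), np.float64(164.45925716630018)) (np.float64(319.02201937740887), np.float64(212.55376477476324))
```

View pics/w3.png

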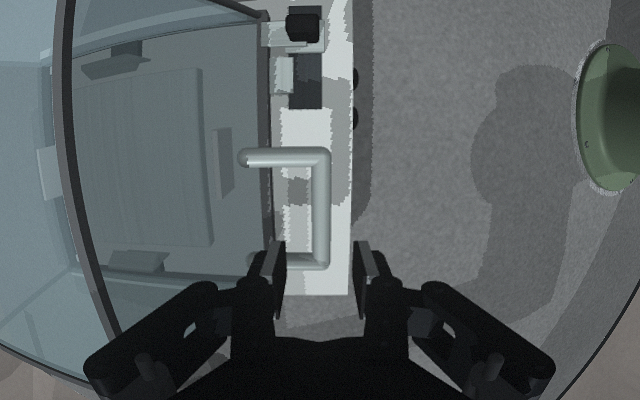

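```bash
python3 -m inch '{"delta_pos":[[0,0,3],[0,0,6],[0,0,8.1],[0,0,8.1],[0,0,8.1],[0,0,8.1],[0,0,8.1],[0,0,8.1],[0,0,8.1]],"yaw":[0,0,0,0,0,0,0,0,0],"jaw":[-0.2,-0.2,-0.2,-0.2,-0.2,-1,-1,-1,-1]}' 40
python3 - <<'E'
from h import *
st();a0=np.arctan2(.035,.282);r=.284
for t in [*np.arange(.05,1.71,.11)]:
    print(round(t,2),np.round([-100*(-r*np.cos(a0+t)+r*np.cos(a0)),-100*r*(np.sin(a0+t)-np.sin(a0))],1))
E
```

```text
time_s: 7.3
tool_pos: [0.3756, 0.2316, 0.1019]
tool_rot: [2.541, -1.843, -0.003]
ft_force: [-5.5, -2.6, 5.6]
grip_width: 0.146
t 7.3 pos [0.3756 0.2316 0.1019] rot [ 2.541 -1.843 -0.003] F [-5.5 -2.6  5.6] g 0.146
0.05 [-0.2 -1.4]
0.16 [-0.9 -4.4]
0.27 [-2.  -7.4]
0.38 [ -3.3 -10.2]
0.49 [ -5.  -12.9]
0.6 [ -6.9 -15.3]
0.71 [ -9.1 -17.5]
0.82 [-11.5 -19.5]
0.93 [-14.1 -21.2]
1.04 [-16.9 -22.6]
1.15 [-19.9 -23.7]
1.26 [-22.9 -24.4]
1.37 [-26.  -24.8]
1.48 [-29.1 -24.9]
1.59 [-32.2 -24.6]
1.7 [-35.3 -24. ]
```

```bash
python3 -m inch '{"delta_pos":[[0,-0.2,-1.4],[0,-0.9,-4.4],[0,-2,-7.4],[0,-3.3,-10.2],[0,-5,-12.9],[0,-6.9,-15.3],[0,-9.1,-17.5],[0,-11.5,-19.5],[0,-11.5,-19.5]],"yaw":[0,0,0,0,0,0,0,0,0],"jaw":[-1,-1,-1,-1,-1,-1,-1,-1,-1]}'
python3 - <<'E'
from h import *
s=st();a0=np.arctan2(.035,.282);r=.284
h=S(.112,.035,.06);d=s['tool_pos']-h;x=d[:2]@[np.cos(psi),np.sin(psi)];print('r',np.hypot(x,d[2]),'th',np.arctan2(d[2],-x)-a0)
E
```

```text
time_s: 8.43
tool_pos: [0.4848, 0.2673, 0.3011]
tool_rot: [2.542, -1.844, -0.001]
ft_force: [-16.3, -5.4, 28.1]
grip_width: 0.147
t 8.43 pos [0.4848 0.2673 0.3011] rot [ 2.542e+00 -1.844e+00 -1.000e-03] F [-16.3  -5.4  28.1] g 0.147
r 0.29448509537729567 th 0.835841940425111
```

```bash
python3 -m inch '{"delta_pos":[[0,0.2,-0.2],[0,0.2,-0.2]],"yaw":[0,0],"jaw":[-1,-1]}'
python3 - <<'E'
from h import *
s=st()
cv2.imwrite('pics/s4.png',cv2.resize(imaging.capture('side')[180:400,220:520,::-1],(800,587)))
E
```

```text
time_s: 8.68
tool_pos: [0.4846, 0.2673, 0.3013]
tool_rot: [-2.541, 1.843, -0.002]
ft_force: [-4.7, -1.5, 11.5]
grip_width: 0.147
t 8.68 pos [0.4846 0.2673 0.3013] rot [-2.541e+00  1.843e+00 -2.000e-03] F [-4.7 -1.5 11.5] g 0.147
```

View pics/s4.png

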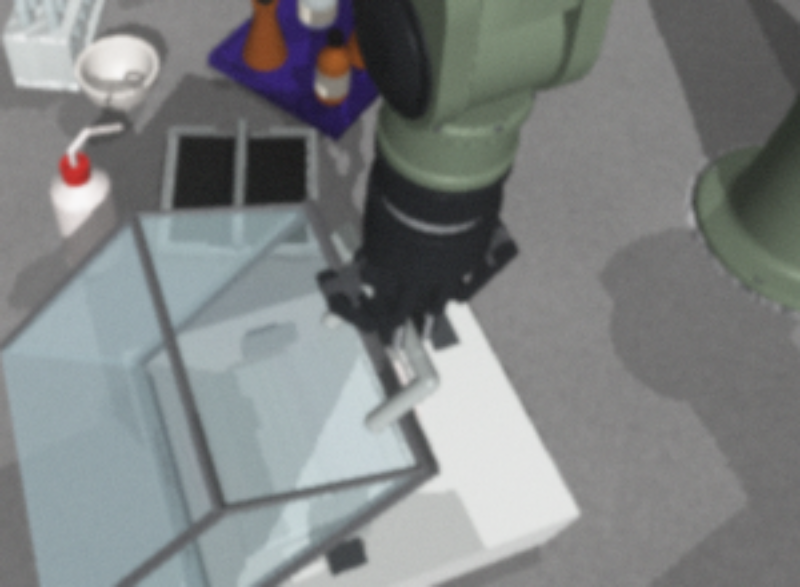

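Run:
```python
import numpy as np
r=.284;a0=.1235;t0=.809
for t in np.arange(.91,1.72,.1): print(round(t,2),np.round([-100*r*(np.cos(a0+t0)-np.cos(a0+t)),-100*r*(np.sin(a0+t)-np.sin(a0+t0))],1))
```

```text
0.91 [-2.4 -1.6]
1.01 [-4.9 -2.9]
1.11 [-7.5 -4. ]
1.21 [-10.2  -4.8]
1.31 [-13.   -5.3]
1.41 [-15.9  -5.6]
1.51 [-18.7  -5.5]
1.61 [-21.5  -5.2]
1.71 [-24.3  -4.6]
```

```bash
python3 -m inch '{"delta_pos":[[0,-2.4,-1.7],[0,-4.9,-3],[0,-7.5,-4.1],[0,-10.2,-4.9],[0,-10.2,-4.9]],"yaw":[0,0,0,0,0],"jaw":[-1,-1,-1,-1,-1]}'
```

```text
time_s: 9.35
tool_pos: [0.584, 0.2998, 0.3502]
tool_rot: [-2.538, 1.842, -0.004]
ft_force: [1.7, 1.9, 8.2]
grip_width: 0.147
```

```bash
python3 -m inch '{"delta_pos":[[0,-2.8,-0.5],[0,-5.7,-0.8],[0,-8.5,-0.7],[0,-11.3,-0.4],[0,-12,-0.3],[0,-12,-0.3]],"yaw":[0,0,0,0,0,0],"jaw":[-1,-1,-1,-1,-1,-1]}'
python3 - <<'E'
from h import *
s=st();a0=np.arctan2(.035,.282);r=.284
h=S(.112,.035,.06);d=s['tool_pos']-h;x=d[:2]@[np.cos(psi),np.sin(psi)];print('r',np.hypot(x,d[2]),'x',x,'th',np.arctan2(d[2]-.013,-x)-a0)
E
```

```text
time_s: 10.1
tool_pos: [0.6974, 0.3369, 0.3516]
tool_rot: [-2.539, 1.842, -0.003]
ft_force: [5.1, 2.1, 1.6]
grip_width: 0.145
t 10.1 pos [0.6974 0.3369 0.3516] rot [-2.539  1.842 -0.003] F [5.1 2.1 1.6] g 0.145
r 0.2966707034394986 x 0.054600817449740165 th 1.6408422748622644
```

```bash
python3 -m inch '{"delta_pos":[[0,0,0],[0,0,0],[0,0,-3],[0,0,-7],[0,0,-7],[5,3.3,-7],[11,7,-7],[17,11,-7]],"yaw":[0,0,0,0,0,0,0,0],"jaw":[-0.3,-0.3,-0.3,-0.3,-0.3,-0.3,-0.3,-0.3]}'
python3 - <<'E'
from h import *
s=st();print(delta([.593,-.045,.26]),yawto(-.04),s['qpos'].round(2) if hasattr(s['qpos'],'round') else s['qpos'])
E
```

```text
time_s: 11.1
tool_pos: [0.6536, 0.1739, 0.4208]
tool_rot: [-2.542, 1.843, -0.004]
ft_force: [0.5, -0.9, 0.6]
grip_width: 0.357
t 11.1 pos [0.6536 0.1739 0.4208] rot [-2.542  1.843 -0.004] F [ 0.5 -0.9  0.6] g 0.357
[18.9  12.62 16.05] 0.356 [ 0.15  0.57  0.61  1.61 -0.   -1.74]
```

```bash
python3 -m inch '{"delta_pos":[[6,4,0],[12,8,3],[17,11,8],[18.9,12.6,13],[18.9,12.6,16],[18.9,12.6,16],[18.9,12.6,16]],"yaw":[0.356,0.356,0.356,0.356,0.356,0.356,0.356],"jaw":[-0.3,-0.3,-0.3,-0.3,-0.3,-0.3,-0.3]}'
python3 - <<'E'
from h import *
s=st();w=imaging.calibration('wrist');np.save('w5.npy',w,allow_pickle=True)
im=imaging.capture('wrist');cv2.imwrite('pics/w5.png',cv2.resize(im[:,:,::-1],(800,500),interpolation=3))
a=imaging.capture('scene');cv2.imwrite('pics/sc5.png',a[:,:,::-1])
E
```

```text
time_s: 11.98
tool_pos: [0.5945, -0.0432, 0.2631]
tool_rot: [-2.174, 2.264, -0.005]
ft_force: [0.5, 0.6, -0.1]
grip_width: 0.352
t 11.97 pos [ 0.5945 -0.0432  0.2631] rot [-2.174  2.264 -0.005] F [ 0.5  0.6 -0.1] g 0.352
```

View pics/w5.png

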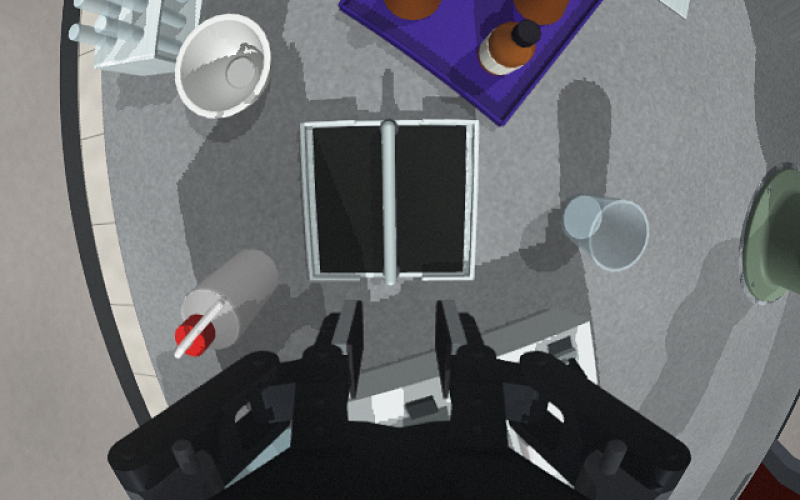

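Run:
```python
from h import *
w=np.load('w5.npy',allow_pickle=True).item()
P=lambda u,v,z:plane(w,u*.8,v*.8,z,True)
a,b=P(388.5,126,.036),P(391.5,280,.036);print(a,b,np.linalg.norm(a-b),(a+b)/2,np.arctan2(*(b-a)[[1,0]]))
c=[P(*q,.014) for q in [(302,122),(479,122),(474,279),(310,279)]];print(np.round(c,3),np.mean(c,0))
for q in [(302,122),(479,122)]:pass
e=c[1]-c[0];print(np.arctan2(e[1],e[0]));e=c[3]-c[2];print(np.arctan2(e[1],e[0]))
m=(a+b)/2;print(delta([*m[:2],.04]),yawto(np.arctan2(*(b-a)[[1,0]])-np.pi/2))
```

```text
[ 0.60201399 -0.12606409  0.036     ] [0.60575597 0.01989068 0.036     ] 0.14600272443867188 [ 0.60388498 -0.05308671  0.036     ] 1.5451639934602615
[[ 0.686 -0.136  0.014]
 [ 0.516 -0.129  0.014]
 [ 0.521  0.031  0.014]
 [ 0.692  0.025  0.014]] [ 0.60381238 -0.05242459  0.014     ]
3.0965509618461637
-0.03681179406294675
[ 0.96 -0.79 22.37] -0.014
```

```bash
python3 -m inch '{"delta_pos":[[1,-0.8,6],[1,-0.8,12],[1,-0.8,17],[1,-0.8,20],[1,-0.8,22],[1,-0.8,22.5],[1,-0.8,22.5],[1,-0.8,22.5],[1,-0.8,22.5],[1,-0.8,22.5],[1,-0.8,22.5]],"yaw":[-0.007,-0.007,-0.007,-0.007,-0.007,-0.007,-0.007,-0.007,-0.007,-0.007,-0.007],"jaw":[-0.3,-0.3,-0.3,-0.3,-0.3,-0.3,-0.3,-1,-1,-1,-1]}' 70
python3 -m inch '{"delta_pos":[[0,0,-1],[0,0,-4],[0,0,-8],[0,0,-13],[0,0,-18],[0,0,-18]],"yaw":[0,0,0,0,0,0],"jaw":[-1,-1,-1,-1,-1,-1]}'
python3 - <<'E'
from h import *
s=st();w=imaging.calibration('wrist');
im=imaging.capture('wrist');cv2.imwrite('pics/w6.png',im[:,:,::-1])
np.save('w6.npy',w,allow_pickle=True)
print(delta(S(0,0,.22)),yawto(psi+.0),yawto(-.033))
E
```

```text
time_s: 13.45
tool_pos: [0.6021, -0.054, 0.0373]
tool_rot: [-2.182, 2.256, -0.005]
ft_force: [0.7, 0.0, 5.6]
grip_width: 0.117
time_s: 14.2
tool_pos: [0.6024, -0.0544, 0.2201]
tool_rot: [-2.181, 2.256, -0.01]
ft_force: [0.9, -0.1, -4.3]
grip_width: 0.112
t 14.2 pos [ 0.6024 -0.0544  0.2201] rot [-2.181  2.256 -0.01 ] F [ 0.9 -0.1 -4.3] g 0.112
[-30.35   6.11  -0.32] -0.348 -0.001
```

View pics/w6.png

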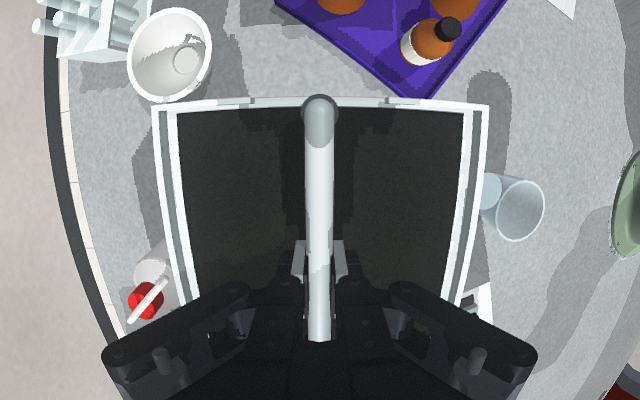

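Run:
```python
from h import *
w=np.load('w6.npy',allow_pickle=True).item();s=arm.read_state()
T=lambda u,v,dz:(Ro.from_rotvec(s['tool_rot']).inv().apply(plane(w,u,v,s['tool_pos'][2]+dz,1)-s['tool_pos'])*1000).round(1)
for dz in (-.0193,-.0273): print(T(152,106,dz),T(489,106,dz))
print(T(152,106,-.0273)-T(489,106,-.0273), proj(w,s['tool_pos']+Ro.from_rotvec(s['tool_rot']).apply([.08,0,.02]),1))
# expected tool pose over hood: clip tips etc
```

```text
[ 79.3 -88.4  19.6] [79.5 85.1 19.1]
[ 79.7 -93.2  27.6] [79.9 89.8 27.1]
[  -0.2 -183.     0.5] (np.float64(323.6490673375459), np.float64(94.61101057096053))
```

```bash
python3 -m inch '{"delta_pos":[[0,0,-4],[-4,1,-5],[-9,2,-5],[-14,3,-5],[-19,4,-5],[-24,5,-5],[-28,5.8,-5],[-30.3,6.2,-5],[-30.3,6.2,-5],[-30.3,6.2,-5]],"yaw":[0,0,-0.15,-0.348,-0.348,-0.348,-0.348,-0.348,-0.348,-0.348],"jaw":[-1,-1,-1,-1,-1,-1,-1,-1,-1,-1]}'
python3 - <<'E'
from h import *
s=st();w=imaging.calibration('wrist');np.save('w7.npy',w,allow_pickle=True)
im=imaging.capture('wrist');cv2.imwrite('pics/w7.png',cv2.resize(im[:,:,::-1],(800,500),interpolation=3))
print(delta(S(0,0,.13)),yawto(psi))
for n,p in dict(rcl=S(0,-.0775,.0845),rc1=S(.025,-.086,.0985),rc2=S(-.025,-.086,.0985),lugf=S(-.09,0,.097)).items(): print(n,np.array(proj(w,p,1))*1.25)
E
```

```text
time_s: 15.5
tool_pos: [0.5476, 0.2503, 0.2636]
tool_rot: [2.539, -1.845, -0.002]
ft_force: [0.4, -0.2, -3.6]
grip_width: 0.117
t 15.5 pos [0.5476 0.2503 0.2636] rot [ 2.539e+00 -1.845e+00 -2.000e-03] F [ 0.4 -0.2 -3.6] g 0.117
[-0.07 -0.27 13.41] -0.001
rcl [395.53408698 131.31414713]
rc1 [361.4443568  120.07541709]
rc2 [429.40326069 119.91894493]
lugf [508.78636227 232.65241335]
```

View pics/w7.png

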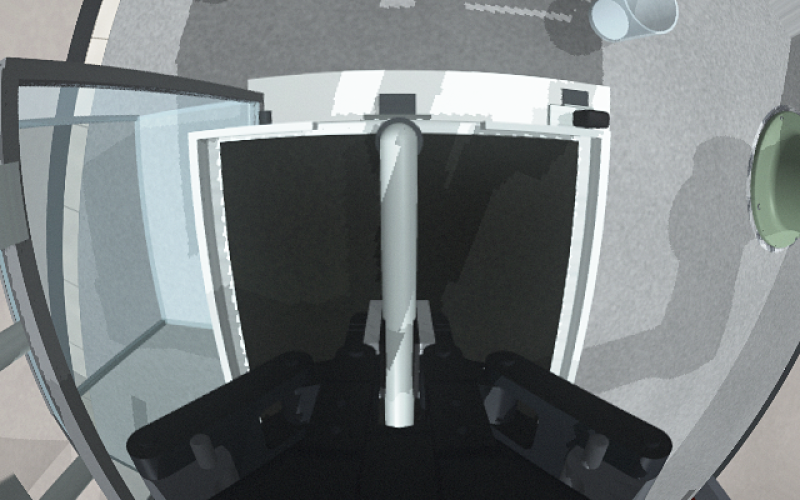

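```bash
python3 -m inch '{"delta_pos":[[0,-0.1,3],[0,-0.1,6],[0,-0.1,9],[0,-0.1,11.5],[0,-0.1,12.8],[0,-0.1,13.2],[0,-0.1,13.2]],"yaw":[0,0,0,0,0,0,0],"jaw":[-1,-1,-1,-1,-1,-1,-1]}' 90
python3 -m inch '{"delta_pos":[[0,0,0.2],[0,0,0.4],[0,0,0.4]],"yaw":[0,0,0],"jaw":[-1,-1,-1]}'
```

```text
time_s: 16.42
tool_pos: [0.5499, 0.2512, 0.134]
tool_rot: [-2.541, 1.847, -0.001]
ft_force: [0.0, -0.3, -3.6]
grip_width: 0.111
time_s: 16.8
tool_pos: [0.5494, 0.2514, 0.1295]
tool_rot: [-2.542, 1.846, -0.0]
ft_force: [0.2, -0.3, -3.3]
grip_width: 0.109
```

```bash
python3 -m inch '{"delta_pos":[[0,0,0.2],[0,0,0.4],[0,0,0.6],[0,0,0.6]],"yaw":[0,0,0,0],"jaw":[-1,-1,-1,-1]}'
python3 -m inch '{"delta_pos":[[0,0,0.2],[0,0,0.4],[0,0,0.6],[0,0,0.6]],"yaw":[0,0,0,0],"jaw":[-1,-1,-1,-1]}'
```

```text
time_s: 17.3
tool_pos: [0.5501, 0.2514, 0.1243]
tool_rot: [-2.54, 1.846, -0.002]
ft_force: [0.3, -1.8, 4.0]
grip_width: 0.105
time_s: 17.8
tool_pos: [0.5509, 0.2507, 0.1187]
tool_rot: [-2.54, 1.847, -0.005]
ft_force: [0.9, -5.6, 5.6]
grip_width: 0.104
```

```bash
python3 -m inch '{"delta_pos":[[0,0,0.2],[0,0,0.4],[0,0,0.6],[0,0,0.6]],"yaw":[0,0,0,0],"jaw":[-1,-1,-1,-1]}'
python3 -m inch '{"delta_pos":[[0,0,0.1],[0,0,0.2],[0,0,0.2]],"yaw":[0,0,0],"jaw":[-1,-1,-1]}'
```

```text
time_s: 18.3
tool_pos: [0.5502, 0.2508, 0.1123]
tool_rot: [2.541, -1.847, 0.004]
ft_force: [1.4, -5.0, 6.1]
grip_width: 0.108
time_s: 18.68
tool_pos: [0.5502, 0.2508, 0.1122]
tool_rot: [-2.541, 1.846, -0.005]
ft_force: [-3.3, -7.0, 18.9]
grip_width: 0.104
```

```bash
python3 -m inch '{"delta_pos":[[0,0,-0.2],[0,0,-0.4],[0,0,-0.4]],"yaw":[0,0,0],"jaw":[-1,-1,-1]}'
python3 -m inch '{"delta_pos":[[0,0,0.2],[0,0,0.2],[0,0,0.2],[0,0,-2],[0,0,-6],[0,0,-10],[0,0,-14],[0,0,-14],[0,0,-14]],"yaw":[0,0,0,0,0,0,0,0,0],"jaw":[-1,-0.4,-0.4,-0.4,-0.4,-0.4,-0.4,-0.4,-0.4]}'
python3 - <<'E'
from h import *
s=st();w=imaging.calibration('wrist');np.save('w8.npy',w,allow_pickle=True)
im=imaging.capture('wrist');np.save('w8im.npy',im);cv2.imwrite('pics/w8.png',cv2.resize(im[:,:,::-1],(800,500),interpolation=3))
for n,p in dict(bar0=S(0,-.072,.111),barR=S(0,.0,.111),c1=S(-.085,-.08,.093),c2=S(.085,-.08,.093),tip=S(0,-.0775,.0845)).items(): print(n,np.array(proj(w,p,1))*1.25)
E
```

```text
time_s: 19.05
tool_pos: [0.5501, 0.2508, 0.1125]
tool_rot: [2.541, -1.846, 0.002]
ft_force: [4.3, -3.0, -5.9]
grip_width: 0.106
time_s: 20.18
tool_pos: [0.5489, 0.2516, 0.2527]
tool_rot: [2.542, -1.846, -0.001]
ft_force: [-0.6, 0.4, -0.8]
grip_width: 0.302
t 20.18 pos [0.5489 0.2516 0.2527] rot [ 2.542e+00 -1.846e+00 -1.000e-03] F [-0.6  0.4 -0.8] g 0.302
bar0 [398.2746732  137.01524344]
barR [398.28763195 239.43372203]
c1 [512.91212911 129.61362289]
c2 [283.82294812 129.64173546]
tip [398.33441754 129.69163343]
```

View pics/w8.png

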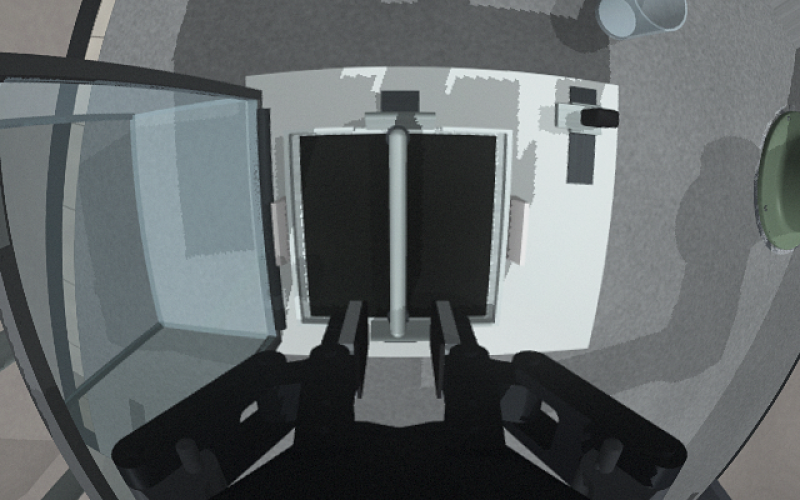

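```bash
python3 -m inch '{"delta_pos":[[5,3,-3],[10,5.5,-6],[15,8.3,-8],[20,11,-8],[25,14,-8],[30,16.7,-8],[35,19.5,-8],[40,22.3,-8],[42.1,23.4,-8],[42.1,23.4,-8],[42.1,23.4,-8]],"yaw":[0,0,0,0,0,0,0,0,0,0,0],"jaw":[0.2,0.2,0.2,0.2,0.2,0.2,0.2,0.2,0.2,0.2,0.2]}'
python3 - <<'E'
from h import *
s=st();w=imaging.calibration('wrist');np.save('w9.npy',w,allow_pickle=True)
im=imaging.capture('wrist');np.save('w9im.npy',im);cv2.imwrite('pics/w9.png',cv2.resize(im[:,:,::-1],(800,500),interpolation=3))
h=cv2.cvtColor(im,cv2.COLOR_RGB2HSV);m=cv2.inRange(h,(5,150,60),(18,255,255));m=cv2.morphologyEx(m,cv2.MORPH_OPEN,np.ones((3,3)))
n,l,stt,c=cv2.connectedComponentsWithStats(m)
for i in range(1,n):
    if stt[i,4]>80: print(stt[i],c[i].round(0),plane(w,*c[i],.035,1).round(3))
print('nadir',proj(w,-np.array(w['R']).T@w['t']-[1e-6,0,.3],1),s['qpos'])
# hood top front edge from w3
p=np.array([.377,.2318,.1815]);Rt=Ro.from_rotvec([2.541,-1.846,-.001]);M=Rt.as_matrix()
rel=Ro.from_rotvec(s['tool_rot']).as_matrix().T@np.array(w['R']).T
Rc=(M@rel).T;o=p+M@np.array([.0732,.0005,-.124]);w3=dict(w,R=Rc,t=-Rc@o)
for uv in [(65,200),(62,100),(270,200)]:
  for z in (.212,.06):
    q=plane(w3,*uv,z,1)[:2]-C0;print(uv,z,q@[np.cos(psi),np.sin(psi)],q@[-np.sin(psi),np.cos(psi)])
E
```

```text
time_s: 21.6
tool_pos: [0.4568, -0.2204, 0.3325]
tool_rot: [-2.542, 1.845, 0.003]
ft_force: [0.5, 0.8, 0.4]
grip_width: 0.6
t 21.6 pos [ 0.4568 -0.2204  0.3325] rot [-2.542  1.845  0.003] F [0.5 0.8 0.4] g 0.6
[ 342   22   41   42 1043] [361.  45.] [ 0.454 -0.391  0.035]
[ 377   57   43   38 1014] [395.  77.] [ 0.397 -0.366  0.035]
[234  89  36  38 966] [253. 108.] [ 0.567 -0.265  0.035]
[318 115  38  38 650] [334. 130.] [ 0.451 -0.268  0.035]
[272 160  29  29 434] [288. 171.] [ 0.494 -0.195  0.035]
nadir (np.float64(319.14955386291024), np.float64(108.80686647268405)) [-5.95527517e-01  2.05222535e-01 -1.44727174e-01  1.22299894e+00
  5.65456066e-04 -2.48113724e+00]
(65, 200) 0.212 -0.06618800889220648 -0.010029605788922114
(65, 200) 0.06 0.10412009401337133 0.03573381443431537
(62, 100) 0.212 -0.0717934780627282 -0.05030735060674514
(62, 100) 0.06 0.08940183435415604 -0.07002331109477826
(270, 200) 0.212 -0.1553283225262423 -0.01003480569225768
(270, 200) 0.06 -0.12993529765110748 0.03572016106736827
```

View pics/w9.png

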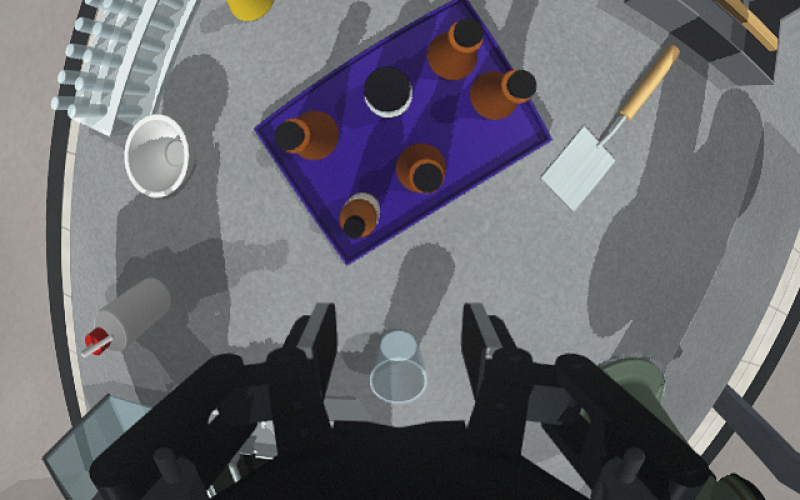

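```bash
cat >> h.py <<'E'
def flasks(im,w,zs=.109):
    "list of (xy from stopper, xy from amber centroid, amber area)"
    h=cv2.cvtColor(im,cv2.COLOR_RGB2HSV);m=cv2.inRange(h,(4,140,50),(19,255,255));m=cv2.morphologyEx(m,cv2.MORPH_OPEN,np.ones((3,3)))
    k=cv2.inRange(im.max(2),0,48);out=[]
    n,l,q,c=cv2.connectedComponentsWithStats(m)
    for i in range(1,n):
        if q[i,4]<150: continue
        d=cv2.dilate((l==i).astype(np.uint8),np.ones((5,5)))
        nk,lk,qk,ck=cv2.connectedComponentsWithStats(k)
        best=max(((int((d[lk==j]>0).sum()),j) for j in range(1,nk) if 30<qk[j,4]<2500),default=(0,0))
        if best[0]: out.append((plane(w,*ck[best[1]],zs,1)[:2].round(4),plane(w,*c[i],.035,1)[:2].round(3),int(q[i,4]),int(qk[best[1],4]),ck[best[1]].round(0)))
    return out
E
python3 - <<'E'
from h import *
w=np.load('w9.npy',allow_pickle=True).item();im=np.load('w9im.npy')
for f in flasks(im,w):print(*f)
E
```

```text
[ 0.4521 -0.403 ] [ 0.454 -0.392] 1077 442 [374.  25.]
[ 0.3905 -0.3735] [ 0.397 -0.367] 1064 397 [417.  67.]
[ 0.5762 -0.262 ] [ 0.567 -0.265] 991 392 [231. 108.]
[ 0.4442 -0.2625] [ 0.453 -0.269] 744 403 [342. 142.]
[ 0.4942 -0.1983] [ 0.494 -0.195] 445 226 [283. 181.]
```

Run:
```python
from h import *
s=arm.read_state();print(delta([.445,-.2635,.2]),delta([.445,-.2635,.084]))
```

```text
[ 3.77  2.48 13.27] [ 3.78  2.47 24.87]
```

```bash
python3 -m inch '{"delta_pos":[[2,1.2,4],[3.8,2.5,9],[3.8,2.5,13.2],[3.8,2.5,13.2],[3.8,2.5,13.2]],"yaw":[0,0,0,0,0],"jaw":[0.3,0.3,0.3,0.3,0.3]}'
python3 - <<'E'
from h import *
s=st();w=imaging.calibration('wrist');im=imaging.capture('wrist')
for f in flasks(im,w):print(*f)
E
```

```text
time_s: 22.28
tool_pos: [0.4461, -0.2649, 0.2029]
tool_rot: [-2.543, 1.844, -0.003]
ft_force: [-0.4, 0.0, -0.1]
grip_width: 0.649
t 22.27 pos [ 0.4461 -0.2649  0.2029] rot [-2.543  1.844 -0.003] F [-0.4  0.  -0.1] g 0.649
[ 0.4517 -0.4014] [ 0.454 -0.392] 2088 1044 [373.  30.]
[ 0.3911 -0.3729] [ 0.397 -0.37 ] 2265 650 [438.  97.]
[ 0.5737 -0.263 ] [ 0.571 -0.265] 2480 533 [163. 162.]
[ 0.4446 -0.2616] [ 0.447 -0.27 ] 2075 868 [321. 214.]
```

```bash
python3 -m inch '{"delta_pos":[[-0.2,0.1,4],[-0.2,0.1,8],[-0.2,0.1,10.5],[-0.2,0.1,11.9],[-0.2,0.1,11.9],[-0.2,0.1,11.9],[-0.2,0.1,11.9],[-0.2,0.1,11.9],[-0.2,0.1,11.9]],"yaw":[0,0,0,0,0,0,0,0,0],"jaw":[0.2,0.2,0.2,0.2,0.2,-1,-1,-1,-1]}' 40
python3 -m inch '{"delta_pos":[[0,0,0],[0,0,-3],[0,0,-8],[0,0,-13],[0,0,-18],[0,0,-18]],"yaw":[0,0,0,0,0,0],"jaw":[-1,-1,-1,-1,-1,-1]}'
python3 - <<'E'
from h import *
s=st();print(delta(S(.042,.037,.26)),yawto(psi))
E
```

```text
time_s: 23.45
tool_pos: [0.4446, -0.2644, 0.0839]
tool_rot: [-2.542, 1.846, -0.005]
ft_force: [0.8, 1.5, 6.6]
grip_width: 0.322
time_s: 24.2
tool_pos: [0.4454, -0.2652, 0.2669]
tool_rot: [2.541, -1.846, 0.013]
ft_force: [-0.5, -0.1, -2.8]
grip_width: 0.318
t 24.2 pos [ 0.4454 -0.2652  0.2669] rot [ 2.541 -1.846  0.013] F [-0.5 -0.1 -2.8] g 0.318
[-49.59 -30.11   0.47] -0.0
```

```bash
python3 -m inch '{"delta_pos":[[-3,-2,0],[-7,-4.3,0],[-12,-7.3,0],[-17,-10.3,0],[-22,-13.4,0],[-27,-16.4,0],[-32,-19.4,0],[-37,-22.5,0],[-42,-25.5,0],[-46,-28,0],[-49,-29.8,0],[-49.6,-30.1,0]],"yaw":[0,0,0,0,0,0,0,0,0,0,0,0],"jaw":[-1,-1,-1,-1,-1,-1,-1,-1,-1,-1,-1,-1]}'
python3 -m inch '{"delta_pos":[[0,0,0],[0,0,3],[0,0,6],[0,0,8],[0,0,9.4],[0,0,9.9],[0,0,9.9]],"yaw":[0,0,0,0,0,0,0],"jaw":[-1,-1,-1,-1,-1,-1,-1]}'
python3 - <<'E'
from h import *
s=st();print(delta(S(.042,.037,.163)),yawto(psi))
E
```

```text
time_s: 25.7
tool_pos: [0.5757, 0.303, 0.2604]
tool_rot: [2.543, -1.842, -0.002]
ft_force: [0.6, -0.7, -1.6]
grip_width: 0.321
time_s: 26.58
tool_pos: [0.5767, 0.3008, 0.164]
tool_rot: [-2.541, 1.847, -0.001]
ft_force: [0.3, 0.3, -2.0]
grip_width: 0.314
t 26.57 pos [0.5767 0.3008 0.164 ] rot [-2.541e+00  1.847e+00 -1.000e-03] F [ 0.3  0.3 -2. ] g 0.314
[ 0.18 -0.13  0.1 ] -0.001
```

```bash
python3 -m inch '{"delta_pos":[[0,0,0.1],[0,0,0.2],[0,0,0.2]],"yaw":[0,0,0],"jaw":[-1,-1,-1]}'
python3 -m inch '{"delta_pos":[[0,0,0.1],[0,0,0.2],[0,0,0.2]],"yaw":[0,0,0],"jaw":[-1,-1,-1]}'
```

```text
time_s: 26.95
tool_pos: [0.5769, 0.3013, 0.163]
tool_rot: [-2.541, 1.845, -0.002]
ft_force: [-1.5, -0.5, 5.2]
grip_width: 0.316
time_s: 27.32
tool_pos: [0.5769, 0.3014, 0.1629]
tool_rot: [-2.54, 1.844, -0.003]
ft_force: [-5.4, -1.8, 15.1]
grip_width: 0.318
```

```bash
python3 -m inch '{"delta_pos":[[0,0,-0.2],[0,0,-0.2],[0,0,-0.2],[0,0,-0.2],[0,0,-3],[0,0,-8],[0,0,-11],[0,0,-11]],"yaw":[0,0,0,0,0,0,0,0],"jaw":[-1,0.2,0.2,0.2,0.2,0.2,0.2,0.2]}'
python3 - <<'E'
from h import *
s=st();w=imaging.calibration('wrist');im=imaging.capture('wrist')
for f in flasks(im,w,.19):print(*f)
print(S(.042,.037,0),delta([.575,-.263,.2]))
E
```

```text
time_s: 28.32
tool_pos: [0.5779, 0.3017, 0.2724]
tool_rot: [-2.538, 1.844, -0.005]
ft_force: [0.4, 0.3, -1.0]
grip_width: 0.604
t 28.32 pos [0.5779 0.3017 0.2724] rot [-2.538  1.844 -0.005] F [ 0.4  0.3 -1. ] g 0.604
[0.5769 0.3035] [0.573 0.314] 2287 1081 [321. 217.]
[0.57847988 0.29948606 0.        ] [53.61 17.65  6.98]
```

```bash
python3 -m inch '{"delta_pos":[[5,1.6,0],[11,3.6,0],[17,5.6,0],[23,7.5,0],[29,9.5,0],[35,11.5,0],[41,13.5,0],[47,15.5,2],[52,17.1,4.5],[53.6,17.6,7],[53.6,17.6,7],[53.6,17.6,7]],"yaw":[0,0,0,0,0,0,0,0,0,0,0,0],"jaw":[0.2,0.2,0.2,0.2,0.2,0.2,0.2,0.2,0.2,0.2,0.2,0.2]}'
python3 - <<'E'
from h import *
s=st();w=imaging.calibration('wrist');im=imaging.capture('wrist')
for f in flasks(im,w):print(*f, delta([*f[0],.084]))
E
```

```text
time_s: 29.88
tool_pos: [0.5745, -0.2621, 0.199]
tool_rot: [-2.542, 1.846, 0.003]
ft_force: [-0.2, -0.2, -0.5]
grip_width: 0.603
t 29.88 pos [ 0.5745 -0.2621  0.199 ] rot [-2.542  1.846  0.003] F [-0.2 -0.2 -0.5] g 0.603
[ 0.4511 -0.4001] [ 0.454 -0.399] 2716 758 [522.  97.] [ 9.28 16.07 11.58]
[ 0.3923 -0.3727] [ 0.392 -0.372] 2604 452 [558. 156.] [ 4.85 20.81 11.57]
[ 0.5741 -0.2616] [ 0.577 -0.27 ] 2110 875 [320. 212.] [-0.07  0.08 11.58]
```

```bash
python3 -m inch '{"delta_pos":[[0,0.1,4],[0,0.1,8],[0,0.1,10.5],[0,0.1,11.6],[0,0.1,11.6],[0,0.1,11.6],[0,0.1,11.6],[0,0.1,11.6],[0,0.1,11.6]],"yaw":[0,0,0,0,0,0,0,0,0],"jaw":[0.2,0.2,0.2,0.2,0.2,-1,-1,-1,-1]}' 40
python3 -m inch '{"delta_pos":[[0,0,0],[0,0,-3],[0,0,-8],[0,0,-13],[0,0,-18],[0,0,-18]],"yaw":[0,0,0,0,0,0],"jaw":[-1,-1,-1,-1,-1,-1]}'
python3 - <<'E'
from h import *
s=st();print(delta(S(.042,-.037,.26)),yawto(psi))
E
```

```text
time_s: 31.05
tool_pos: [0.5746, -0.2638, 0.0851]
tool_rot: [-2.541, 1.846, -0.004]
ft_force: [-1.1, 0.1, 5.8]
grip_width: 0.319
time_s: 31.8
tool_pos: [0.576, -0.2646, 0.2686]
tool_rot: [-2.541, 1.846, -0.014]
ft_force: [0.1, 0.7, -1.8]
grip_width: 0.318
t 31.8 pos [ 0.576  -0.2646  0.2686] rot [-2.541  1.846 -0.014] F [ 0.1  0.7 -1.8] g 0.318
[-46.18 -17.68   0.65] -0.0
```

```bash
python3 -m inch '{"delta_pos":[[-3,-1.1,0],[-7,-2.7,0],[-12,-4.6,0],[-17,-6.5,0],[-22,-8.4,0],[-27,-10.3,0],[-32,-12.2,0],[-37,-14.2,0],[-42,-16.1,0],[-45,-17.2,0],[-46.2,-17.7,0],[-46.2,-17.7,0]],"yaw":[0,0,0,0,0,0,0,0,0,0,0,0],"jaw":[-1,-1,-1,-1,-1,-1,-1,-1,-1,-1,-1,-1]}'
python3 -m inch '{"delta_pos":[[0,0,0],[0,0,3],[0,0,6],[0,0,8],[0,0,9.3],[0,0,9.7],[0,0,9.7]],"yaw":[0,0,0,0,0,0,0],"jaw":[-1,-1,-1,-1,-1,-1,-1]}'
python3 - <<'E'
from h import *
s=st();print(delta(S(.042,-.037,.164)),yawto(psi))
E
```

```text
time_s: 33.3
tool_pos: [0.5988, 0.2308, 0.2623]
tool_rot: [2.541, -1.844, -0.001]
ft_force: [0.2, -0.5, -1.8]
grip_width: 0.322
time_s: 34.17
tool_pos: [0.5996, 0.2305, 0.1668]
tool_rot: [-2.541, 1.847, -0.001]
ft_force: [0.3, 1.1, -1.6]
grip_width: 0.316
t 34.17 pos [0.5996 0.2305 0.1668] rot [-2.541e+00  1.847e+00 -1.000e-03] F [ 0.3  1.1 -1.6] g 0.316
[ 0.18 -0.13  0.29] -0.001
```

```bash
python3 -m inch '{"delta_pos":[[0,0,0.1],[0,0,0.2],[0,0,0.3],[0,0,0.4],[0,0,0.4]],"yaw":[0,0,0,0,0],"jaw":[-1,-1,-1,-1,-1]}'
python3 -m inch '{"delta_pos":[[0,0,0],[0,0,0],[0,0,0],[0,0,0],[0,0,-3],[0,0,-8],[0,0,-11],[0,0,-11]],"yaw":[0,0,0,0,0,0,0,0],"jaw":[-1,0.2,0.2,0.2,0.2,0.2,0.2,0.2]}'
python3 - <<'E'
from h import *
s=st();w=imaging.calibration('wrist');im=imaging.capture('wrist')
for f in flasks(im,w,.19):print(*f)
print(delta([.4515,-.400,.2]))
E
```

```text
time_s: 34.8
tool_pos: [0.5994, 0.231, 0.1641]
tool_rot: [-2.541, 1.845, -0.001]
ft_force: [-4.1, 0.1, 7.3]
grip_width: 0.314
time_s: 35.8
tool_pos: [0.6008, 0.2312, 0.2754]
tool_rot: [-2.538, 1.844, -0.006]
ft_force: [0.4, 0.5, -0.4]
grip_width: 0.599
t 35.8 pos [0.6008 0.2312 0.2754] rot [-2.538  1.844 -0.006] F [ 0.4  0.5 -0.4] g 0.599
[0.5771 0.303 ] [0.564 0.342] 2324 831 [321. 300.]
[55.41 33.64  7.27]
```

Run:
```python
from h import *
w=imaging.calibration('wrist');im=imaging.capture('wrist');cv2.imwrite('pics/w10.png',cv2.resize(im[60:400,120:520,::-1],(700,595)))
```

```text
(no output)
```

View pics/w10.png

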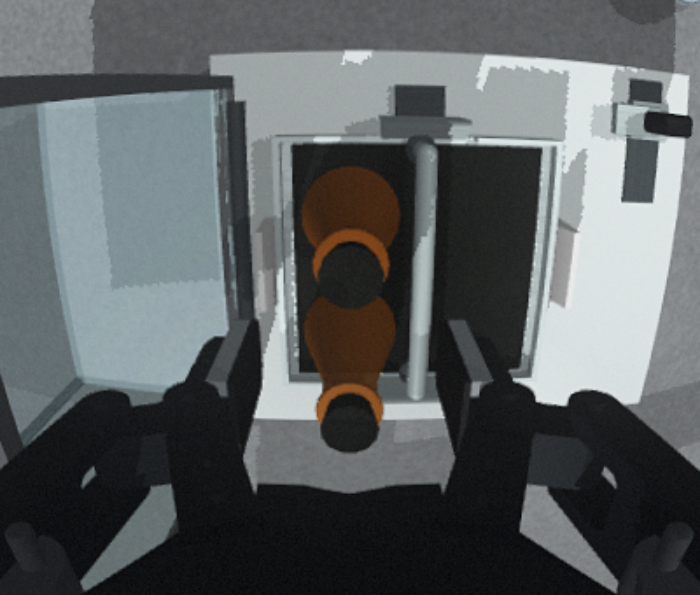

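```bash
python3 -m inch '{"delta_pos":[[5,3,0],[10,6,0],[15,9.1,0],[20,12.1,0],[25,15.2,0],[30,18.2,0],[35,21.2,0],[40,24.3,0],[45,27.3,0],[50,30.4,0],[54,32.8,1],[55.4,33.6,3]],"yaw":[0,0,0,0,0,0,0,0,0,0,0,0],"jaw":[0.2,0.2,0.2,0.2,0.2,0.2,0.2,0.2,0.2,0.2,0.2,0.2]}'
python3 -m inch '{"delta_pos":[[0,0,3],[0,0,4],[0,0,4],[0,0,4]],"yaw":[0,0,0,0],"jaw":[0.2,0.2,0.2,0.2]}'
python3 - <<'E'
from h import *
s=st();w=imaging.calibration('wrist');im=imaging.capture('wrist')
for f in flasks(im,w):print(*f, delta([*f[0],.084]))
E
```

```text
time_s: 37.4
tool_pos: [0.4497, -0.4026, 0.2406]
tool_rot: [2.538, -1.851, -0.001]
ft_force: [-0.4, 0.5, -0.4]
grip_width: 0.599
time_s: 37.9
tool_pos: [0.4516, -0.4001, 0.2033]
tool_rot: [2.542, -1.845, 0.002]
ft_force: [0.6, -0.1, 0.0]
grip_width: 0.6
t 37.9 pos [ 0.4516 -0.4001  0.2033] rot [ 2.542e+00 -1.845e+00  2.000e-03] F [ 0.6 -0.1  0. ] g 0.6
[ 0.4517 -0.3984] [ 0.455 -0.407] 2045 984 [319. 211.] [-0.19 -0.05 11.96]
[ 0.4517 -0.3984] [ 0.396 -0.377] 2309 984 [319. 211.] [-0.19 -0.05 11.96]
```

```bash
python3 -m inch '{"delta_pos":[[-0.1,0,4],[-0.1,0,8],[-0.1,0,10.5],[-0.1,0,11.9],[-0.1,0,11.9],[-0.1,0,11.9],[-0.1,0,11.9],[-0.1,0,11.9],[-0.1,0,11.9]],"yaw":[0,0,0,0,0,0,0,0,0],"jaw":[0.2,0.2,0.2,0.2,0.2,-1,-1,-1,-1]}' 40
python3 -m inch '{"delta_pos":[[0,0,0],[0,0,-3],[0,0,-8],[0,0,-13],[0,0,-18],[0,0,-18]],"yaw":[0,0,0,0,0,0],"jaw":[-1,-1,-1,-1,-1,-1]}'
python3 - <<'E'
from h import *
s=st();print(delta(S(-.042,.037,.26)),yawto(psi))
E
```

```text
time_s: 39.08
tool_pos: [0.4514, -0.4, 0.085]
tool_rot: [2.541, -1.846, 0.004]
ft_force: [-0.0, 0.3, 6.3]
grip_width: 0.317
time_s: 39.83
tool_pos: [0.4524, -0.4008, 0.2682]
tool_rot: [2.54, -1.845, 0.013]
ft_force: [0.2, -0.8, -2.6]
grip_width: 0.317
t 39.83 pos [ 0.4524 -0.4008  0.2682] rot [ 2.54  -1.845  0.013] F [ 0.2 -0.8 -2.6] g 0.317
[-62.7  -25.25   0.42] -0.0
```

```bash
python3 -m inch '{"delta_pos":[[-3,-1.2,0],[-8,-3.2,0],[-14,-5.6,0],[-20,-8.1,0],[-26,-10.5,0],[-32,-12.9,0],[-38,-15.3,0],[-44,-17.7,0],[-50,-20.1,0],[-56,-22.5,0],[-60,-24.2,0],[-62.5,-25.2,0]],"yaw":[0,0,0,0,0,0,0,0,0,0,0,0],"jaw":[-1,-1,-1,-1,-1,-1,-1,-1,-1,-1,-1,-1]}'
python3 -m inch '{"delta_pos":[[-0.1,-0.1,0],[-0.1,-0.1,0],[-0.1,-0.1,3],[-0.1,-0.1,6],[-0.1,-0.1,8],[-0.1,-0.1,9.3],[-0.1,-0.1,9.7],[-0.1,-0.1,9.7]],"yaw":[0,0,0,0,0,0,0,0],"jaw":[-1,-1,-1,-1,-1,-1,-1,-1]}'
python3 - <<'E'
from h import *
s=st();print(delta(S(-.042,.037,.164)),yawto(psi))
E
```

```text
time_s: 41.32
tool_pos: [0.496, 0.2761, 0.2617]
tool_rot: [2.544, -1.841, -0.003]
ft_force: [0.6, -0.2, -1.5]
grip_width: 0.315
time_s: 42.32
tool_pos: [0.4981, 0.2742, 0.1668]
tool_rot: [-2.541, 1.847, -0.0]
ft_force: [0.5, -0.7, -2.2]
grip_width: 0.315
t 42.33 pos [0.4981 0.2742 0.1668] rot [-2.541  1.847 -0.   ] F [ 0.5 -0.7 -2.2] g 0.315
[ 0.09 -0.03  0.28] -0.001
```

```bash
python3 -m inch '{"delta_pos":[[0,0,0.1],[0,0,0.2],[0,0,0.3],[0,0,0.4],[0,0,0.4]],"yaw":[0,0,0,0,0],"jaw":[-1,-1,-1,-1,-1]}'
python3 -m inch '{"delta_pos":[[0,0,0],[0,0,0],[0,0,0],[0,0,0],[0,0,-3],[0,0,-8],[0,0,-11],[0,0,-11]],"yaw":[0,0,0,0,0,0,0,0],"jaw":[-1,0.2,0.2,0.2,0.2,0.2,0.2,0.2]}'
python3 - <<'E'
from h import *
s=st();w=imaging.calibration('wrist');im=imaging.capture('wrist')
for f in flasks(im,w,.19):print(*f)
print(delta([.392,-.372,.2]))
a=imaging.capture('scene');c=imaging.calibration('scene')
h=cv2.cvtColor(a,cv2.COLOR_RGB2HSV);m=cv2.inRange(h,(4,140,40),(19,255,255))[130:240,220:330]
n,l,q,cc=cv2.connectedComponentsWithStats(m)
for i in range(1,n):
    if q[i,4]>30: print(q[i,4],cc[i]+[220,130],plane(c,*(cc[i]+[220,130]),.04))
E
```

```text
time_s: 42.95
tool_pos: [0.4979, 0.2748, 0.164]
tool_rot: [-2.541, 1.845, -0.001]
ft_force: [-2.3, -1.0, 7.6]
grip_width: 0.315
time_s: 43.95
tool_pos: [0.4992, 0.2751, 0.275]
tool_rot: [-2.538, 1.844, -0.004]
ft_force: [-0.2, -0.9, -0.3]
grip_width: 0.597
t 43.95 pos [0.4992 0.2751 0.275 ] rot [-2.538  1.844 -0.004] F [-0.2 -0.9 -0.3] g 0.597
[0.6013 0.2336] [0.613 0.237] 2429 1212 [201. 116.]
[0.4985 0.2757] [0.496 0.285] 2212 1048 [321. 214.]
[0.5802 0.3015] [0.589 0.324] 2559 1177 [207. 212.]
[58.22 30.12  7.24]
82 [239.31707317 136.29268293] [ 0.22451436 -0.47605304  0.04      ]
239 [261.31380753 170.17991632] [ 0.39591202 -0.37011632  0.04      ]
90 [308.25555556 188.68888889] [ 0.47717758 -0.19566658  0.04      ]
```

All three stand on the platform as intended, and the fourth is still at its earlier place. Going for it.

```bash
python3 -m inch '{"delta_pos":[[5,2.6,0],[10,5.2,0],[15,7.8,0],[20,10.3,0],[25,12.9,0],[30,15.5,0],[35,18.1,0],[40,20.7,0],[45,23.3,0],[50,25.9,0],[55,28.5,1],[58,30,3]],"yaw":[0,0,0,0,0,0,0,0,0,0,0,0],"jaw":[0.2,0.2,0.2,0.2,0.2,0.2,0.2,0.2,0.2,0.2,0.2,0.2]}'
python3 -m inch '{"delta_pos":[[0.2,0.1,3],[0.2,0.1,4],[0.2,0.1,4],[0.2,0.1,4]],"yaw":[0,0,0,0],"jaw":[0.2,0.2,0.2,0.2]}'
python3 - <<'E'
from h import *
s=st();w=imaging.calibration('wrist');im=imaging.capture('wrist')
for f in flasks(im,w):print(*f, delta([*f[0],.084]))
E
```

```text
time_s: 45.55
tool_pos: [0.3908, -0.3722, 0.2408]
tool_rot: [-2.54, 1.849, 0.001]
ft_force: [-0.2, 0.3, -0.3]
grip_width: 0.6
time_s: 46.05
tool_pos: [0.392, -0.3719, 0.2032]
tool_rot: [2.542, -1.845, 0.002]
ft_force: [-1.2, 1.0, 0.1]
grip_width: 0.606
t 46.05 pos [ 0.392  -0.3719  0.2032] rot [ 2.542e+00 -1.845e+00  2.000e-03] F [-1.2  1.   0.1] g 0.606
[ 0.3909 -0.3711] [ 0.394 -0.38 ] 2012 936 [321. 211.] [-0.15  0.09 11.95]
```

```bash
python3 -m inch '{"delta_pos":[[-0.1,0.1,4],[-0.1,0.1,8],[-0.1,0.1,10.5],[-0.1,0.1,11.9],[-0.1,0.1,11.9],[-0.1,0.1,11.9],[-0.1,0.1,11.9],[-0.1,0.1,11.9],[-0.1,0.1,11.9]],"yaw":[0,0,0,0,0,0,0,0,0],"jaw":[0.2,0.2,0.2,0.2,0.2,-1,-1,-1,-1]}' 40
python3 -m inch '{"delta_pos":[[0,0,0],[0,0,-3],[0,0,-8],[0,0,-13],[0,0,-18],[0,0,-18]],"yaw":[0,0,0,0,0,0],"jaw":[-1,-1,-1,-1,-1,-1]}'
python3 - <<'E'
from h import *
s=st();print(delta(S(-.042,-.037,.26)),yawto(psi))
E
```

```text
time_s: 47.22
tool_pos: [0.3907, -0.3723, 0.0848]
tool_rot: [2.541, -1.846, 0.004]
ft_force: [-1.7, 0.5, 6.4]
grip_width: 0.317
time_s: 47.98
tool_pos: [0.3919, -0.3733, 0.2679]
tool_rot: [2.54, -1.845, 0.013]
ft_force: [-0.2, -0.1, -2.2]
grip_width: 0.318
t 47.98 pos [ 0.3919 -0.3733  0.2679] rot [ 2.54  -1.845  0.013] F [-0.2 -0.1 -2.2] g 0.318
[-50.81 -30.16   0.49] -0.0
```

```bash
python3 -m inch '{"delta_pos":[[-3,-1.8,0],[-7,-4.2,0],[-12,-7.1,0],[-17,-10.1,0],[-22,-13.1,0],[-27,-16,0],[-32,-19,0],[-37,-22,0],[-42,-25,0],[-46,-27.3,0],[-49.5,-29.4,0],[-50.7,-30.2,0]],"yaw":[0,0,0,0,0,0,0,0,0,0,0,0],"jaw":[-1,-1,-1,-1,-1,-1,-1,-1,-1,-1,-1,-1]}'
python3 -m inch '{"delta_pos":[[0,0,0],[0,0,0],[0,0,3],[0,0,6],[0,0,8],[0,0,9.3],[0,0,9.7],[0,0,9.7]],"yaw":[0,0,0,0,0,0,0,0],"jaw":[-1,-1,-1,-1,-1,-1,-1,-1]}'
python3 - <<'E'
from h import *
s=st();print(delta(S(-.042,-.037,.164)),yawto(psi))
E
```

```text
time_s: 49.48
tool_pos: [0.52, 0.2061, 0.2618]
tool_rot: [2.543, -1.842, -0.003]
ft_force: [-0.5, -0.9, -2.5]
grip_width: 0.315
time_s: 50.48
tool_pos: [0.5209, 0.2039, 0.1668]
tool_rot: [-2.541, 1.847, -0.001]
ft_force: [0.4, 0.2, -1.9]
grip_width: 0.321
t 50.48 pos [0.5209 0.2039 0.1668] rot [-2.541e+00  1.847e+00 -1.000e-03] F [ 0.4  0.2 -1.9] g 0.321
[ 0.09 -0.03  0.28] -0.001
```

```bash
python3 -m inch '{"delta_pos":[[0,0,0.1],[0,0,0.2],[0,0,0.3],[0,0,0.4],[0,0,0.4]],"yaw":[0,0,0,0,0],"jaw":[-1,-1,-1,-1,-1]}'
python3 -m inch '{"delta_pos":[[0,0,0],[0,0,0],[0,0,0],[0,0,0],[0,0,-3],[0,0,-8],[0,0,-14],[0,0,-20],[0,0,-26],[0,0,-26],[0,0,-26]],"yaw":[0,0,0,0,0,0,0,0,0,0,0],"jaw":[-1,0.2,0.2,0.2,0.2,0.2,0.2,-0.1,-0.1,-0.1,-0.1]}'
python3 - <<'E'
from h import *
s=st();w=imaging.calibration('wrist');im=imaging.capture('wrist');np.save('w11.npy',w,allow_pickle=True)
cv2.imwrite('pics/w11.png',cv2.resize(im[:,:,::-1],(800,500)))
print(delta([.6974,.3369,.36]))
for f in flasks(im,w,.19):print(*f)
for y in (0,.035,.07): print(np.array(proj(w,S(.1666,y,.339),1))*1.25)
E
```

```text
time_s: 51.1
tool_pos: [0.5208, 0.2044, 0.1638]
tool_rot: [-2.541, 1.845, -0.001]
ft_force: [-3.3, -0.4, 8.1]
grip_width: 0.313
time_s: 52.48
tool_pos: [0.5206, 0.2041, 0.422]
tool_rot: [2.542, -1.846, -0.0]
ft_force: [0.4, -0.1, -0.7]
grip_width: 0.448
t 52.48 pos [0.5206 0.2041 0.422 ] rot [ 2.542 -1.846 -0.   ] F [ 0.4 -0.1 -0.7] g 0.448
[ -7.16 -20.97   6.06]
[0.5253 0.2073] [0.522 0.207] 772 2205 [315. 173.]
[0.5844 0.2224] [0.605 0.242] 984 1718 [264. 170.]
[0.5253 0.2073] [0.495 0.292] 951 2205 [315. 173.]
[0.5844 0.2224] [0.582 0.326] 1072 1718 [264. 170.]
[115.52537843 310.14639733]
[127.45406335 351.22784635]
[140.07198623 388.10738809]
```

View pics/w11.png

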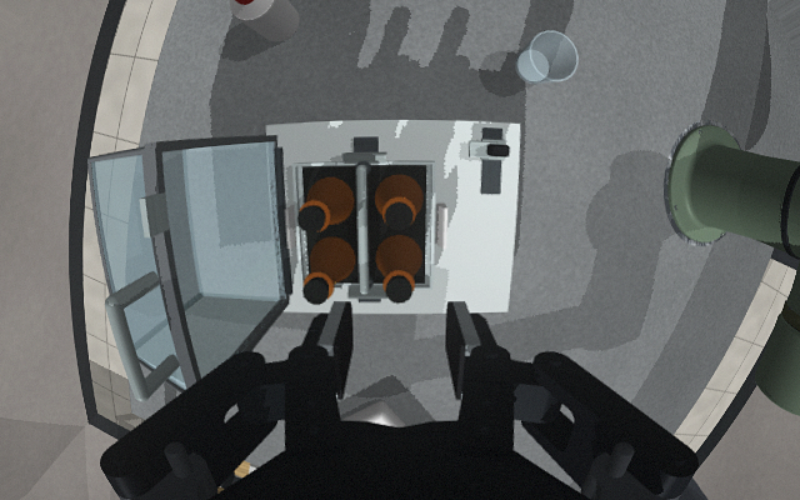

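```bash
python3 -m inch '{"delta_pos":[[-2,-5,0],[-4,-11,0],[-6,-17,0],[-7.1,-20.9,0],[-7.1,-20.9,0],[-7.1,-20.9,2],[-7.1,-20.9,4.5],[-7.1,-20.9,6.5],[-7.1,-20.9,6.9],[-7.1,-20.9,6.9],[-7.1,-20.9,6.9]],"yaw":[0,0,0,0,0,0,0,0,0,0,0],"jaw":[-0.1,-0.1,-0.1,-0.1,-0.1,-0.1,-0.1,-0.1,-0.1,-0.1,-0.1]}'
python3 -m inch '{"delta_pos":[[0,0,0],[0,0,0],[0,0,0],[0,0,0],[0,0,0]],"yaw":[0,0,0,0,0],"jaw":[-1,-1,-1,-1,-1]}' 40
python3 - <<'E'
from h import *
s=st();a0=np.arctan2(.035,.282);h=S(.112,.035,.06);d=s['tool_pos']-h;x=d[:2]@[np.cos(psi),np.sin(psi)];print(x,d[2],yawto(psi))
cv2.imwrite('pics/w12.png',imaging.capture('wrist')[:,:,::-1])
E
```

```text
time_s: 53.9
tool_pos: [0.6981, 0.3365, 0.3551]
tool_rot: [-2.54, 1.845, -0.003]
ft_force: [0.9, 0.6, 0.1]
grip_width: 0.453
time_s: 54.52
tool_pos: [0.6979, 0.3364, 0.3542]
tool_rot: [-2.54, 1.845, -0.002]
ft_force: [2.7, 0.9, 4.9]
grip_width: 0.138
t 54.52 pos [0.6979 0.3364 0.3542] rot [-2.540e+00  1.845e+00 -2.000e-03] F [2.7 0.9 4.9] g 0.138
0.05495892850822526 0.2941980735573944 -0.0
```

Run:
```python
import numpy as np
r=.284;a=.1235;t0=1.642
for t in np.r_[np.arange(1.56,0,-.09),0]: print(round(t,2),np.round([100*r*(np.cos(a+t)-np.cos(a+t0)),-100*r*(np.sin(a+t)-np.sin(a+t0))],1))
```

```text
1.56 [ 2.3 -0.4]
1.47 [ 4.8 -0.5]
1.38 [ 7.4 -0.5]
1.29 [ 9.9 -0.2]
1.2 [12.4  0.3]
1.11 [14.9  1.1]
1.02 [17.3  2. ]
0.93 [19.5  3.2]
0.84 [21.7  4.5]
0.75 [23.7  6.1]
0.66 [25.6  7.8]
0.57 [27.3  9.7]
0.48 [28.9 11.7]
0.39 [30.2 13.9]
0.3 [31.4 16.2]
0.21 [32.3 18.6]
0.12 [33.1 21. ]
0.03 [33.6 23.5]
0.0 [33.7 24.4]
```

```bash
python3 -m inch '{"delta_pos":[[0,2.3,-0.4],[0,4.8,-0.5],[0,7.4,-0.5],[0,9.9,-0.2],[0,12.4,0.3],[0,12.4,0.3]],"yaw":[0,0,0,0,0,0],"jaw":[-1,-1,-1,-1,-1,-1]}'
```

```text
time_s: 55.32
tool_pos: [0.5776, 0.297, 0.3516]
tool_rot: [2.541, -1.845, 0.0]
ft_force: [-3.5, -3.3, 9.5]
grip_width: 0.14
```

```bash
python3 -m inch '{"delta_pos":[[0,2.5,0.8],[0,4.9,1.7],[0,7.1,2.9],[0,9.3,4.2],[0,9.3,4.2]],"yaw":[0,0,0,0,0],"jaw":[-1,-1,-1,-1,-1]}'
```

```text
time_s: 55.95
tool_pos: [0.489, 0.268, 0.3074]
tool_rot: [2.538, -1.843, -0.003]
ft_force: [-4.1, -4.2, 0.9]
grip_width: 0.139
```

```bash
python3 -m inch '{"delta_pos":[[0,2,1.6],[0,3.9,3.3],[0,5.6,5.2],[0,7.2,7.2],[0,8.5,9.4],[0,8.5,9.4]],"yaw":[0,0,0,0,0,0],"jaw":[-1,-1,-1,-1,-1,-1]}'
python3 - <<'E'
from h import *
s=st();h=S(.112,.035,.06);d=s['tool_pos']-h;x=d[:2]@[np.cos(psi),np.sin(psi)];print(x,d[2],np.arccos(-x/.284)-.1235, .284**2-x*x)
E
```

```text
time_s: 56.7
tool_pos: [0.4091, 0.2419, 0.2126]
tool_rot: [2.537, -1.844, -0.003]
ft_force: [-0.7, -3.5, -4.8]
grip_width: 0.14
t 56.7 pos [0.4091 0.2419 0.2126] rot [ 2.537 -1.844 -0.003] F [-0.7 -3.5 -4.8] g 0.14
-0.24891740540983542 0.15258803792026038 0.378816254155329 0.01869612528403563
```

```bash
python3 -m inch '{"delta_pos":[[0,0.6,1.2],[0,1.2,2.3],[0,1.7,3.5],[0,2.1,4.7],[0,2.5,5.9],[0,2.9,7.1],[0,3.1,8],[0,3.3,8.8],[0,3.3,8.8]],"yaw":[0,0,0,0,0,0,0,0,0],"jaw":[-1,-1,-1,-1,-1,-1,-1,-1,-1]}'
python3 -m inch '{"delta_pos":[[0,0,0.2],[0,0,0.4],[0,0.1,0.6],[0,0.1,0.8],[0,0.1,0.9],[0,0.1,0.9]],"yaw":[0,0,0,0,0,0],"jaw":[-1,-1,-1,-1,-1,-1]}'
```

```text
time_s: 57.82
tool_pos: [0.379, 0.2322, 0.1259]
tool_rot: [2.539, -1.845, -0.001]
ft_force: [-0.0, -4.7, -5.6]
grip_width: 0.141
time_s: 58.58
tool_pos: [0.3776, 0.2317, 0.1177]
tool_rot: [2.539, -1.845, -0.0]
ft_force: [-3.2, -7.3, 1.6]
grip_width: 0.14
```

```bash
python3 -m inch '{"delta_pos":[[0,0,0.1],[0,0,0.3],[0,0,0.4],[0,0,0.4]],"yaw":[0,0,0,0],"jaw":[-1,-1,-1,-1]}'
python3 -m inch '{"delta_pos":[[0,0,0.1],[0,0,0.2],[0,0,0.3],[0,0,0.3]],"yaw":[0,0,0,0],"jaw":[-1,-1,-1,-1]}'
```

```text
time_s: 59.08
tool_pos: [0.377, 0.2315, 0.1134]
tool_rot: [2.538, -1.844, -0.002]
ft_force: [-3.7, -6.2, 2.2]
grip_width: 0.139
time_s: 59.58
tool_pos: [0.3766, 0.2314, 0.1103]
tool_rot: [2.538, -1.844, -0.002]
ft_force: [-4.7, -6.4, 2.5]
grip_width: 0.142
```

```bash
python3 -m inch '{"delta_pos":[[0,0,0.1],[0,0,0.2],[0,0,0.2]],"yaw":[0,0,0],"jaw":[-1,-1,-1]}'
python3 -m inch '{"delta_pos":[[0,0,0.1],[0,0,0.2],[0,0,0.2]],"yaw":[0,0,0],"jaw":[-1,-1,-1]}'
```

```text
time_s: 59.95
tool_pos: [0.3763, 0.2313, 0.1082]
tool_rot: [2.538, -1.843, -0.003]
ft_force: [-5.1, -5.8, 3.1]
grip_width: 0.142
time_s: 60.32
tool_pos: [0.3761, 0.2312, 0.1062]
tool_rot: [2.537, -1.843, -0.003]
ft_force: [-6.9, -7.7, 2.2]
grip_width: 0.14
```

```bash
python3 -m inch '{"delta_pos":[[0,0,0.1],[0,0,0.2],[0,0,0.3],[0,0,0.3]],"yaw":[0,0,0,0],"jaw":[-1,-1,-1,-1]}'
python3 -m inch '{"delta_pos":[[0,0,0.1],[0,0,0.2],[0,0,0.2]],"yaw":[0,0,0],"jaw":[-1,-1,-1]}'
```

```text
time_s: 60.82
tool_pos: [0.3759, 0.2312, 0.1043]
tool_rot: [2.537, -1.843, -0.003]
ft_force: [-10.1, -8.8, 18.4]
grip_width: 0.14
time_s: 61.2
tool_pos: [0.3759, 0.2312, 0.1041]
tool_rot: [2.538, -1.843, -0.002]
ft_force: [-15.7, -12.4, 40.3]
grip_width: 0.14
```

```bash
python3 -m inch '{"delta_pos":[[0,0,-0.3],[0,0,-0.3],[0,0,-0.3],[0,0,-0.3],[0,0,-0.3],[0,0,-4],[0,0,-9],[0,0,-9]],"yaw":[0,0,0,0,0,0,0,0],"jaw":[-1,-1,-0.2,-0.2,-0.2,-0.2,-0.2,-0.2]}'
python3 - <<'E'
from h import *
s=st();print(delta(S(-.158,-.095,.192)),s['qpos'])
im=imaging.capture('wrist');cv2.imwrite('pics/w13.png',im[:,:,::-1])
E
```

```text
time_s: 62.2
tool_pos: [0.3808, 0.2338, 0.195]
tool_rot: [-2.536, 1.842, -0.006]
ft_force: [0.8, -0.4, 0.4]
grip_width: 0.401
t 62.2 pos [0.3808 0.2338 0.195 ] rot [-2.536  1.842 -0.006] F [ 0.8 -0.4  0.4] g 0.401
[13.07 -0.83  0.29] [ 3.84861285e-01  1.81239598e-01 -5.40957693e-01  8.40707657e-01
  4.73021416e-04 -1.50053857e+00]
```

View pics/w13.png

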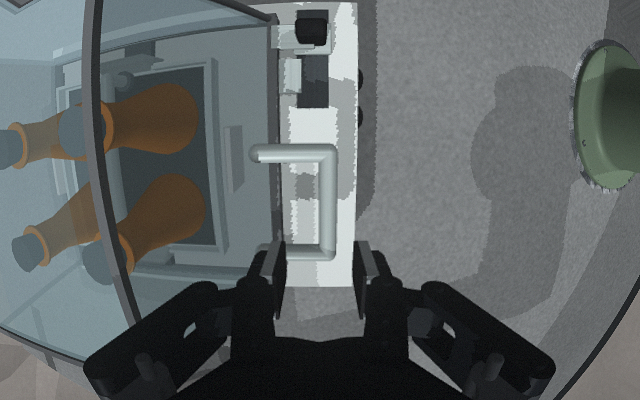

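```bash
python3 -m inch '{"delta_pos":[[5,-0.3,0],[10,-0.6,0],[13.1,-0.8,0],[13.1,-0.8,0],[13.1,-0.8,0],[13.1,-0.8,0],[13.1,-0.8,0],[13.1,-0.8,0],[13.1,-0.8,0],[13.1,-0.8,0],[13.1,-0.8,0]],"yaw":[1.57,1.57,1.57,1.57,1.57,1.57,1.57,1.57,1.57,1.57,1.57],"jaw":[-0.2,-0.2,-0.2,-0.2,-0.2,-0.2,-0.2,-0.2,-0.2,-0.2,-0.2]}'
python3 - <<'E'
from h import *
s=st();print(delta(S(-.158,-.095,.092)),yawto(psi+np.pi/2))
w=imaging.calibration('wrist');im=imaging.capture('wrist');np.save('w14.npy',w,allow_pickle=True);cv2.imwrite('pics/w14.png',im[:,:,::-1])
g=np.array(proj(w,S(-.158,-.095,.106),1));u,v=g.astype(int);print(g)
k=cv2.inRange(im.max(2),0,30);n,l,q,c=cv2.connectedComponentsWithStats(k)
for i in range(1,n):
    if q[i,4]>80 and np.hypot(*(c[i]-g))<60: print(q[i],c[i],plane(w,*c[i],.095,1))
E
```

```text
time_s: 63.62
tool_pos: [0.4256, 0.1103, 0.1907]
tool_rot: [0.495, -3.101, -0.0]
ft_force: [0.1, 0.5, 0.0]
grip_width: 0.4
t 63.62 pos [0.4256 0.1103 0.1907] rot [ 0.495 -3.101 -0.   ] F [0.1 0.5 0. ] g 0.4
[-0.41  0.05  9.87] 0.001
[319.2776957  218.19827788]
[309 191  19  38 257] [316.05836576 203.44357977] [0.42265095 0.10739937 0.095     ]
```

```bash
python3 -m inch '{"delta_pos":[[-0.4,0,4],[-0.4,0,7],[-0.4,0,9],[-0.4,0,9.8],[-0.4,0,9.8],[-0.4,0,9.8],[-0.4,0,9.8],[-0.4,0,9.8],[-0.4,0,9.8],[-0.4,0,9.8]],"yaw":[0,0,0,0,0,0,0,0,0,0],"jaw":[-0.2,-0.2,-0.2,-0.2,-0.2,-1,-1,-1,-1,-1]}' 30
python3 -m inch '{"delta_pos":[[0,0.5,0],[0,1,0],[0,1.5,0],[0,2,0],[0,2.5,0],[0,2.9,0],[0,3.1,0],[0,3.1,0]],"yaw":[0,0,0,0,0,0,0,0],"jaw":[-1,-1,-1,-1,-1,-1,-1,-1]}'
python3 - <<'E'
from h import *
s=st();print(delta(S(-.158,-.065,.092)))
E
```

```text
time_s: 64.92
tool_pos: [0.4304, 0.1115, 0.094]
tool_rot: [-0.493, 3.101, -0.0]
ft_force: [-0.6, -1.1, 6.9]
grip_width: 0.211
time_s: 65.92
tool_pos: [0.4211, 0.1401, 0.0941]
tool_rot: [-0.492, 3.101, -0.005]
ft_force: [0.4, -3.6, 5.4]
grip_width: 0.21
t 65.92 pos [0.4211 0.1401 0.0941] rot [-0.492  3.101 -0.005] F [ 0.4 -3.6  5.4] g 0.21
[0.1  0.08 0.2 ]
```

```bash
python3 -m inch '{"delta_pos":[[0,0.1,0],[0,0.2,0],[0,0.2,0]],"yaw":[0,0,0],"jaw":[-1,-1,-1]}'
python3 -m inch '{"delta_pos":[[0,0.1,0],[0,0.2,0],[0,0.2,0]],"yaw":[0,0,0],"jaw":[-1,-1,-1]}'
```

```text
time_s: 66.3
tool_pos: [0.421, 0.1404, 0.094]
tool_rot: [-0.49, 3.101, -0.011]
ft_force: [1.4, -8.5, 5.6]
grip_width: 0.213
time_s: 66.68
tool_pos: [0.4209, 0.1407, 0.0941]
tool_rot: [-0.489, 3.101, -0.018]
ft_force: [2.3, -15.0, 4.7]
grip_width: 0.214
```

Hard against its stop. Release, clear away and check.

```bash
python3 -m inch '{"delta_pos":[[0,-0.2,0],[0,-0.3,0],[0,-0.3,0],[0,-0.3,0],[0,-0.3,-4],[0,-0.3,-9],[0,-0.3,-13],[4,-0.3,-16],[4,-0.3,-16],[4,-0.3,-16]],"yaw":[0,0,0,0,0,0,0,0,0,0],"jaw":[-1,-1,-0.2,-0.2,-0.2,-0.2,-0.2,-0.2,-0.2,-0.2]}'
python3 - <<'E'
from h import *
st();w=imaging.calibration('wrist');a=imaging.capture('wrist');b=imaging.capture('side');
o=np.zeros((600,800,3),np.uint8);o[:300,:480]=cv2.resize(a,(480,300));o[300:,:400]=cv2.resize(b[220:400,230:470],(400,300))
o[300:,400:]=cv2.resize(imaging.capture('scene')[130:280,330:530],(400,300))
o[:300,480:]=cv2.resize(a[90:240,230:390],(320,300),interpolation=3)
cv2.imwrite('pics/end.png',o[:,:,::-1])
g=np.array(proj(w,S(-.158,-.065,.106),1));print(g)
k=cv2.inRange(a.max(2),0,30);n,l,q,c=cv2.connectedComponentsWithStats(k)
for i in range(1,n):
    if q[i,4]>60 and np.hypot(*(c[i]-g))<60:
        p=plane(w,*c[i],.095,1);d=p[:2]-C0;print(q[i],c[i],'shaker y',d@[-np.sin(psi),np.cos(psi)])
E
```

```text
time_s: 67.92
tool_pos: [0.382, 0.1298, 0.2531]
tool_rot: [-0.493, 3.102, 0.0]
ft_force: [0.7, -0.3, 0.2]
grip_width: 0.401
t 67.92 pos [0.382  0.1298 0.2531] rot [-0.493  3.102  0.   ] F [ 0.7 -0.3  0.2] g 0.401
[317.06064776 230.26898395]
[310 208  13  30 193] [315.00518135 218.33678756] shaker y -0.06704995757521393
```

View pics/end.png

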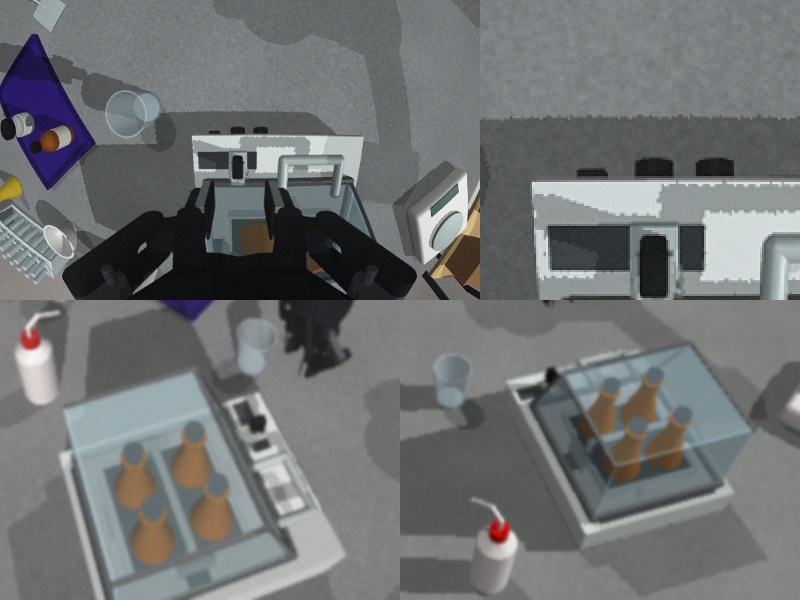

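```bash
python3 -c "
from workcell import arm;print(arm.hand_in())"
```

```text
the job is handed in; nothing more can be done
None
```

The shaker is set up and handed in at about 68 s. The catch was slid aside and the hood raised. The platform was pressed down until it met the seat, with its bar parallel to the front, and all four stoppered amber flasks were stood on it. The hood was then lowered and the catch slid back to lock it.

- **Platform:** the gripper stopped at 112 mm, the height expected for a fully seated platform. The platform held when tugged upwards, and the picture showed it square between the clips.
- **Flasks:** all four stand upright under the shut hood in the final side and scene views. None had been knocked aside before I picked it up.
- **Hood:** I lowered it in small steps until it hit a firm stop. The last small push raised the wrist force to about 40 N, more than shutting it needed; I then backed off and let go.
- **Catch:** it was pushed until it met its stop (15 N). In the image it sits 67 mm right of the middle, against the listed 65 mm. The same measurement gave 68 mm before I moved it.
- **Other glassware:** the jar, dropper bottle, beaker, wash bottle and mortar were not touched.

One reading did not match: while I lowered the hood, my estimate put it shut about 6 mm higher at the gripper than where it stopped. I went by the force and the picture, in which the hood and handle look as they did at the start.

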